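# Lay up the heater for the summer

### The arm

A 6-joint arm with a two-finger parallel gripper is mounted at the origin on the work surface. World frame = base frame: x ahead of the robot, y to its left, z up, the work surface at z = 0. Lengths are in mm, angles in rad, forces in N, time in s.
With the tool pointing down it reaches from about 275 to 825 mm from the base axis. Payload 5.2 kg.
Tool frame: the origin (TCP) lies midway between the tips of the shut fingers; the grasp point (between the pads) lies 19 mm behind it; z points along the fingers, y is the direction in which the jaws open and shut (so a half turn about z gives the same grasp; the last joint's range is limited). The gripper opens to 93 mm and grips with 3 to 60 N. Pads are 15 mm wide; open, the fingers measure 128 mm over their backs; the gripper's body (75 mm by 188 mm) begins 65 mm behind the grasp point.
Start: joints at [-1.443, 0.259, 1.535, -0, 1.348, -0.203], TCP at [178.661, -520.178, 218.653] pointing down, gripper open.
Joint ranges: [-3.14, 3.14], [-0.91, 2.08], [0.19, 2.58], [-1.22, 4.36], [0.22, 2.71], [-3.12, 3.12]. Speed limits (rad/s): [2.57, 2.57, 3.14, 3.14, 3.14, 3.14].

### API

Orientations are given as a 3x3 rotation matrix whose columns are the frame's x, y, z axes.
In Python, from station import robot gives the robot as it stands.
- The arm moves only by the tool send_rows, never from a script. Its argument "deltas" is text: rows parted by semicolons, each of 7 numbers parted by spaces: the shift along the world's x, y, z in mm, then the turn, a rotation vector about the world's x, y, z in rad, then the closure, from -1 (fully open) to 1 (shut). In form: x y z ax ay az fingers; .... A call has 1 to 5 rows; each row shifts and turns the commanded pose from where the row before left it; what a row does not reach is not made up. A row lasts 1/8 s, in which the tool goes at most 62.5 mm and 10.7 degrees, less where a joint would pass 70% of its speed; a pose out of reach is approached as far as the arm can. A call with a gripper value outside its range is refused whole. The fingers move at their own pace and stop on an object; the grip force is fixed at half the most. Time passes only in rows, so rows that do not move let the fingers close. It gives the time, the measured TCP pose, the force and the opening at its end, in the units of the state.
- robot.observe(): the state, without advancing time (a new reading comes with each control period).
- robot.capture(name): name is "scene" or "top" or "wrist"; returns a dict with "image" (400x640x3 uint8, red, green, blue), "fx", "fy", "cx", "cy" (pixels), "view" (4x4, takes a point from world to camera coordinates). Camera axes: x right, y down, z forward; pixel columns grow to the right and rows downward; lengths in mm; the calibration is good to about 2 mm. The wrist camera is an equidistant fisheye: a pixel r from the principal point sees the ray r / f radians off the axis. A picture is of the moment at which its call begins. There is no depth.
- robot.close_job(): hands the job in, once; it reports no verdict.
Trained networks look in the newest picture that a camera, given by its name, has taken for a name from the list of things; names that differ only in an ending like _2 or _b are one class to them, and where a whole thing is asked for, a point or a joint stands for the part that bears it (a point fixed in the world has none). Each returns a list of dicts, best first, with "p" (0 to 1); they miss things now and then, are a little off and sometimes report something else, mostly with a low value. They report only what shows in the picture. A call takes as long as a camera call.
- robot.boxes_of(camera, name): "point" ([x, y, z] in mm, in world coordinates, good to about 4 mm: the middle of the surface that is visible of it).
The state is a dict: "time": time; "q": joint angles; "qd": joint speeds; "joint_efforts": joint torques, N m; "ee_pos": TCP position; "tool_rot": TCP orientation; "force": force on the tool from outside, world axes, zero at the start; "wrist_torque": the same for the moment, N m; "finger_gap": finger opening in mm.
Only numpy, scipy, OpenCV 4.12 (cv2) and the standard library are available. Lean on these libraries where they do the work, as an engineer would, in place of code of your own. Each camera call takes 0.05 s, during which the arm holds its last target.

### The job

Put the dismantled heater away for the summer: first wind the wick down by turning the wheel on the burner unit a full turn clockwise (seen from above) until it meets its stop, then take every battery cartridge out of its spring clips, rolling it out sideways past the sprung jaw, and lay it in the plywood tray. When the clips are empty push the battery carriage fully home into its housing, and only then swing the catch fully across its front to lock it. Leave the other things on the table where they are.

Things in the scene. Friction and masses are not known exactly. Their poses are not given: they have to be found in the camera images.
- heater_base: Heater's base section, fixed: flat grey pan 8 mm thick, with a housing 103 mm tall over its far end (from x = +85 mm); the battery carriage sits on the pan before it. Origin on the table top under the middle of the pulled-out carriage; +x points into the housing (the carriage's sliding direction), +y to the left, z up. Pan: x -90 to +260, y -165 to +200 mm.
- carriage_body (a joint): Slide of the battery carriage (m): 0 pulled out, as at the start; 0.11 fully home in the housing against its stop. About 3 N of friction; it stays where it is left.
- carriage_front (a point): Middle of the outer face of the carriage's black front plate (270 mm wide, 6 mm thick, from 12 to 52 mm above the table; this point at 32 mm). Push this face along heater_base +x. The carriage is an aluminium tray, deck 18 mm above the table, with three slots side by side at y = +80, -5 and -90 mm of heater_base and (pulled out) x = 0.
- slot_mid (a point): Where a cartridge's centre lies in the middle slot, 46 mm above the table. Each slot has two steel clips (18 mm wide, 44 mm either side of its middle along x; the 70 mm between is free to grasp). A clip has a rigid back on the +y side and a rigid roof (top 68 mm above the table) reaching from it to 4 mm past the cartridge's middle, so nothing can be pulled straight up.
- jaw_mid (a point): Middle of the middle slot's sprung jaw, like that of every slot: low steel prongs on the slot's -y side (tops 40 mm above the table) that fold outward when pushed with 5 to 12 N and spring back. Move a cartridge about 25 to 30 mm along heater_base -y, out past the jaw, and it is clear of the roof and can be lifted.
- catch_arm (a joint): Hinge of the catch (rad): 0 = arm points along heater_base -x, carriage free to move; grows counter-clockwise seen from above; 1.571 = turned across the front plate of the home carriage, locked. Light friction; stays where it is left. Starts between 0 and 0.3.
- catch_knob (a point): Centre of the catch's black upright round knob, 22 mm in diameter, 37 mm tall (46 to 83 mm above the table; this point at 65 mm), 75 mm from the catch's pivot.
- catch_pivot (a point): A point on the vertical pivot axis of the catch, level with the centre of the catch's knob. The arm is 38 to 46 mm above the table.
- wheel_disc (a joint): Angle of the wick wheel (rad): grows clockwise seen from above (wick going down); 6.6 = at its lower stop, wick fully down. Starts between 0 and 0.2, so the stop is a full turn away. Friction about 0.06 N m; stays where it is left.
- crank_knob (a point): Centre of the upright round wooden knob on the black wheel: 24 mm in diameter, 45 mm tall (87 to 132 mm above the table; this point at about 110 mm), 70 mm from the wheel's axis. The knob spins freely on its own pin, so it can be held while the wheel is wound.
- wheel_axis (a point): A point on the vertical axis of the wick wheel, level with the centre of its knob. The black ribbed wheel, 180 mm in diameter, lies flat on top of the round brass burner unit, which is fixed; wheel's top 86 mm above the table.
- tray: Open plywood storage tray, loose (0.9 kg), outside 220 (its x) x 160 (its y) x 35 mm tall, walls and floor 5 mm. Origin at the centre of its underside.
- cart0_center (a point): Centre of a battery cartridge (may be absent): grey round tube 32 mm in diameter with square black end caps 33 x 33 x 8 mm, 128 mm long along its x axis, 180 g. At the start it lies in the clips of the slot at y = +80 mm of heater_base.
- cart1_center (a point): Centre of a battery cartridge (may be absent): grey round tube 32 mm in diameter with square black end caps 33 x 33 x 8 mm, 128 mm long along its x axis, 180 g. At the start it lies in the clips of the slot at y = -5 mm of heater_base.
- cart2_center (a point): Centre of a battery cartridge (may be absent): grey round tube 32 mm in diameter with square black end caps 33 x 33 x 8 mm, 128 mm long along its x axis, 180 g. At the start it lies in the clips of the slot at y = -90 mm of heater_base.
- screwdriver: Bystander: a screwdriver; loose, not part of the job.
- wrench: Bystander: a spanner; loose, not part of the job.
- oil_bottle: Bystander: a white bottle, 60 mm wide, 150 mm tall; loose, not part of the job.
- screw_jar: Bystander: a glass jar, 64 mm wide, 70 mm tall; loose, not part of the job.

How it is judged (in metres and radians):
On the way, in this order (a step that is already met when the one before it is completed fails the run):
1. the wick wheel has been wound clockwise to its stop, carriage still out (value of joint wheel_disc above 6.4 rad and value of joint carriage_body below 0.05 m), for 0.2 s.
2. every cartridge lies in the tray, carriage still out (x of cart0_center in the frame of tray between -0.105 and 0.105 m and y of cart0_center in the frame of tray between -0.075 and 0.075 m and z of cart0_center in the frame of tray between 0 and 0.045 m and x of cart1_center in the frame of tray between -0.105 and 0.105 m and y of cart1_center in the frame of tray between -0.075 and 0.075 m and z of cart1_center in the frame of tray between 0 and 0.045 m and x of cart2_center in the frame of tray between -0.105 and 0.105 m and y of cart2_center in the frame of tray between -0.075 and 0.075 m and z of cart2_center in the frame of tray between 0 and 0.045 m and value of joint carriage_body below 0.05 m), for 0.3 s.
3. the carriage is pushed home with the catch not yet across (value of joint carriage_body above 0.104 m and value of joint catch_arm below 0.8 rad), for 0.2 s.
4. the catch is turned across the front of the home carriage (value of joint carriage_body above 0.104 m and value of joint catch_arm above 1.4 rad), for 0.2 s.
At the end, for the whole second after the job is handed in: The wheel is within 0.2 rad of its lower stop, every cartridge present lies at rest within the tray, below 45 mm over its underside, the carriage is within 6 mm of fully home and the catch is turned at least 1.4 rad (all of step 4 and value of joint wheel_disc above 6.4 rad and x of cart0_center in the frame of tray between -0.105 and 0.105 m and y of cart0_center in the frame of tray between -0.075 and 0.075 m and z of cart0_center in the frame of tray between 0 and 0.045 m and x of cart1_center in the frame of tray between -0.105 and 0.105 m and y of cart1_center in the frame of tray between -0.075 and 0.075 m and z of cart1_center in the frame of tray between 0 and 0.045 m and x of cart2_center in the frame of tray between -0.105 and 0.105 m and y of cart2_center in the frame of tray between -0.075 and 0.075 m and z of cart2_center in the frame of tray between 0 and 0.045 m and linear speed of each of cart0, cart1, cart2 below 0.03 m/s); the robot touches nothing.
It fails at once if another thing on the table moved more than 50 mm or toppled (distance of any of screwdriver, wrench, oil_bottle, screw_jar from where it was at the start of the episode above 0.05 m or angle between any of oil_bottle, screw_jar's own z axis and vertical above 0.6 rad).
Of cart0, cart1, cart2 only 2 to 3 are there at a start; the rules pass over those that are not, and their reading is None.
At some moment in a run one of tray may be knocked a few centimetres aside while the robot is not near it.
Once in a run the grip may slacken for a moment while it holds something.
It also fails if it takes over 200 s, if anything falls off the work surface, if the arm or the gripper's body presses on something with over 40 N, if the wrist force passes 120 N, or if a joint passes its speed limit or range.

## Working session

There is one attempt and no reset: what is moved stays moved. The work goes in short steps, Python scripts to look and compute and a tool call to move; the robot and the scene stay as the last step left them, time stands still between calls to the robot, and variables do not carry over. Pictures are saved under pics/ and viewed, and the job is handed in when it is done.

Besides the shell and the picture viewer there is one more tool, called after ">>>" in YAML: its name, and indented under it one key for each argument. send_rows: Moves the arm, as the interface text tells. Its arguments: {"type":"object","properties":{"deltas":{"type":"string"}},"required":["deltas"]}

```bash
mkdir -p pics; ls
cat > h.py <<'E'
import numpy as np, cv2
from station import robot
def cap(cam,name):
    c=robot.capture(cam); cv2.imwrite(f'pics/{name}.png',cv2.cvtColor(c['image'],cv2.COLOR_RGB2BGR)); return c
def ray(c,u,v):
    V=np.array(c['view']);R=V[:3,:3];t=V[:3,3];o=-R.T@t
    d=R.T@np.array([(u-c['cx'])/c['fx'],(v-c['cy'])/c['fy'],1]);return o,d
def atz(c,u,v,z):
    o,d=ray(c,u,v);return o+d*(z-o[2])/d[2]
def proj(c,p):
    V=np.array(c['view']);q=V[:3,:3]@np.array(p)+V[:3,3];return c['fx']*q[0]/q[2]+c['cx'],c['fy']*q[1]/q[2]+c['cy']
E
python3 - <<'E'
from h import *
np.set_printoptions(precision=1,suppress=True)
c=cap('scene','s0');d=cap('top','t0')
print(robot.observe())
for cam in('scene','top'):
  for n in ['heater_base','carriage_front','slot_mid','jaw_mid','catch_knob','catch_pivot','crank_knob','wheel_axis','tray','cart0_center','cart1_center','cart2_center','screwdriver','wrench','oil_bottle','screw_jar']:
    try: print(cam,n,[(round(float(x['p']),2),np.array(x['point'])) for x in robot.boxes_of(cam,n)][:4])
    except Exception as e: print(cam,n,e)
E
```

```text
pics
{'time': 0.1, 'q': array([-1.4,  0.3,  1.5, -0. ,  1.3, -0.2]), 'qd': array([-0., -0., -0.,  0., -0.,  0.]), 'joint_efforts': array([  0. , -43.8, -28.5,   0.1,   0. ,  -0. ]), 'ee_pos': array([ 178.6, -519.7,  217.9]), 'tool_rot': array([[ 0.9,  0.3, -0. ],
       [ 0.3, -0.9,  0. ],
       [ 0. , -0. , -1. ]]), 'force': array([-0.6, -0.2,  0.8]), 'wrist_torque': array([ 0., -0.,  0.]), 'finger_gap': 92.82320668085555}
scene heater_base [(0.93, array([681.1, -23.3, 104.2]))]
scene carriage_front [(0.9, array([523.7, -46. ,  20.4]))]
scene slot_mid [(0.69, array([529.6, -44.6,  16.8]))]
scene jaw_mid [(0.8, array([531.2, -49.7,  20.3]))]
scene catch_knob [(0.94, array([477.3, 154.3,  45.1])), (0.31, array([ 485.1, -349.7,   86.6]))]
scene catch_pivot [(0.63, array([677.7, -23.3, 102. ]))]
scene crank_knob [(0.58, array([ 491.5, -350.4,   87.3]))]
scene wheel_axis [(0.85, array([ 495.1, -353.9,   84.8]))]
scene tray [(0.64, array([461.9, 359.4,   5.6]))]
scene cart0_center [(0.74, array([548.3,  68.4,  59.2])), (0.32, array([ 553.4, -100.3,   59.9])), (0.19, array([678.1, -21.6, 
[... 1054 characters left out ...]
(0.88, array([ 475.9, -342.3,   87.7])), (0.64, array([474.4, 157.6,  43.3])), (0.31, array([716.3, 330.8, 100.9]))]
top tray [(0.7, array([460.8, 358.8,   4.3])), (0.54, array([532.8, -36.6,  21.1]))]
top cart0_center [(0.79, array([532.5,  73.2,  60.5])), (0.36, array([476.7, 160.9,  44.3]))]
top cart1_center [(0.8, array([537.2,  -9.7,  60.7]))]
top cart2_center [(0.71, array([550. , -92.8,  58.6]))]
top screwdriver [(0.89, array([388. , 105.8,  22.6]))]
top wrench [(0.96, array([ 365.4, -140.9,   10.5]))]
top oil_bottle [(0.97, array([717.9, 331.8, 103. ])), (0.64, array([533.5, -34.4,  18.2]))]
top screw_jar [(0.63, array([ 713.9, -316.2,   72.9])), (0.37, array([474.9, 160.5,  46.5]))]
```

View pics/s0.png

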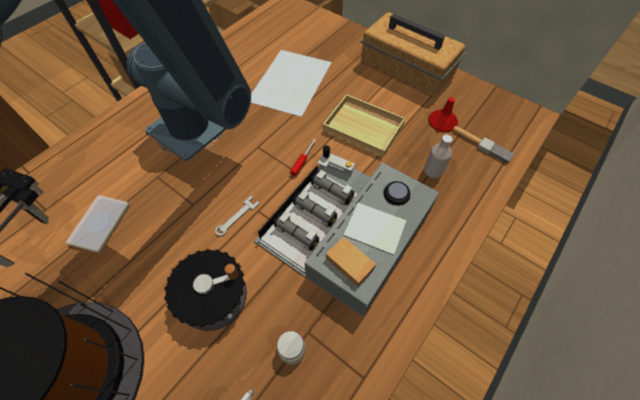

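View pics/t0.png

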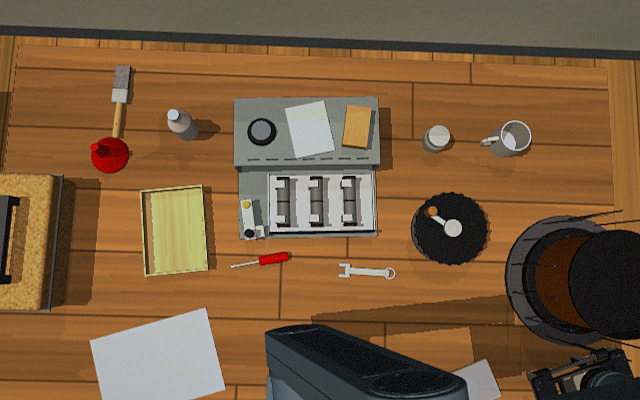

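All three cartridges are present, in slots at about (283/315/348, 203) in the top view. The tray is at (175, 230), the wheel at (450, 228) with its knob at (432, 211), and the catch at (248, 220).

Run:
```python
import cv2
t=cv2.imread('pics/t0.png');s=cv2.imread('pics/s0.png')
cv2.imwrite('pics/t0c.png',cv2.resize(t[90:250,225:390],None,fx=4.8,fy=3.7*4.8/4.8,interpolation=2)[:600] if 0 else cv2.resize(t[120:245,225:390],None,fx=4.7,fy=4.7,interpolation=2))
cv2.imwrite('pics/t0w.png',cv2.resize(t[180:275,400:500],None,fx=6,fy=6,interpolation=2))
cv2.imwrite('pics/t0t.png',cv2.resize(t[175:285,130:220],None,fx=5,fy=5,interpolation=2))
cv2.imwrite('pics/s0c.png',cv2.resize(s[140:280,245:400],None,fx=4.2,fy=4.2,interpolation=2))
```

```text
(no output)
```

View pics/t0c.png

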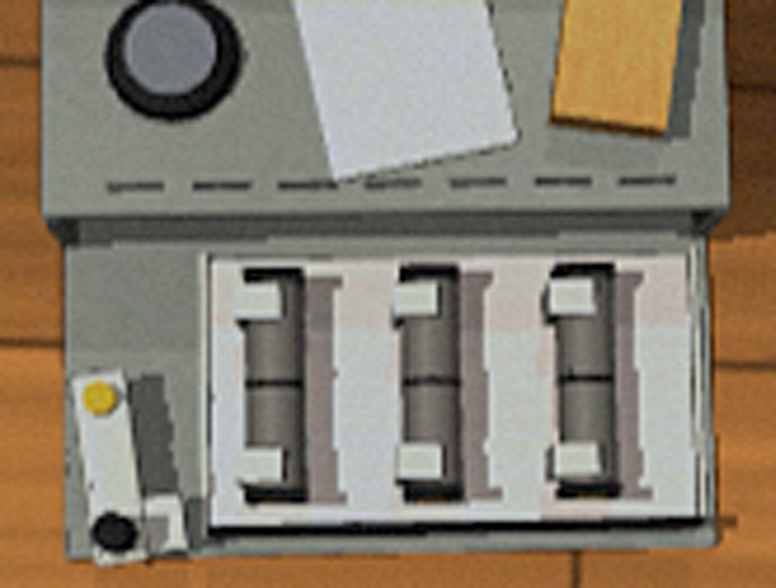

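View pics/t0w.png

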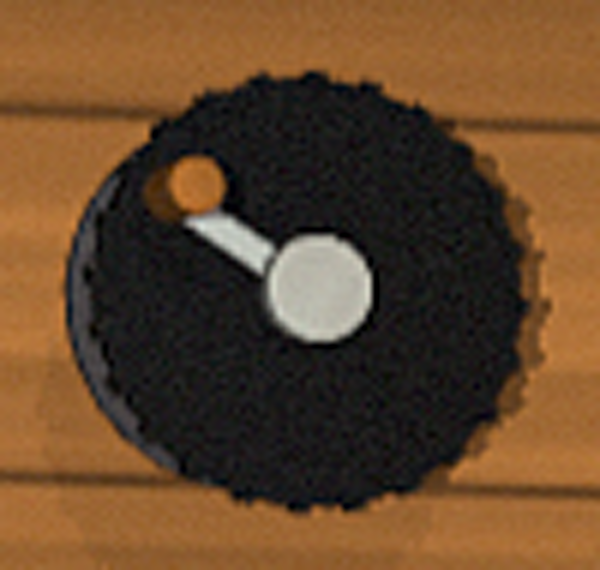

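View pics/t0t.png

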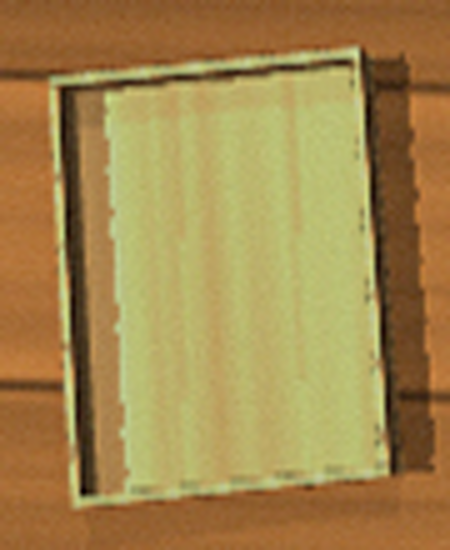

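View pics/s0c.png

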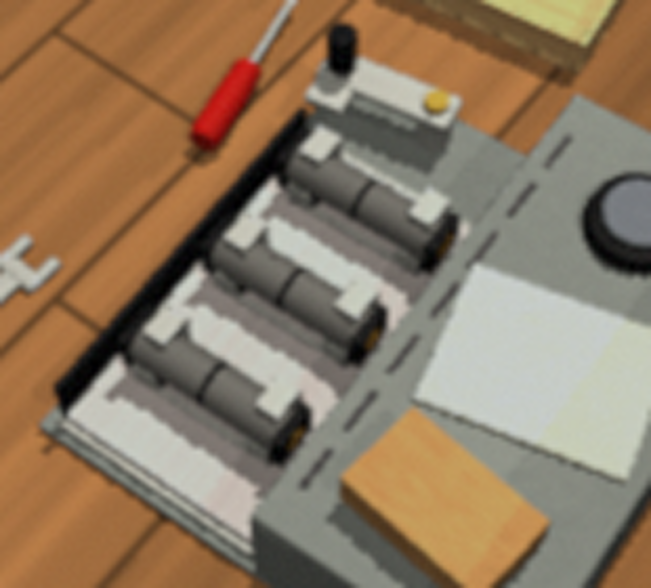

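Run:
```python
from h import *
np.set_printoptions(precision=1,suppress=True)
c=cap('top','t1')
def C(u,v,z):return atz(c,225+u/4.7,120+v/4.7,z)
def W(u,v,z):return atz(c,400+u/6,180+v/6,z)
def T(u,v,z):return atz(c,130+u/5,175+v/5,z)
print('plate',C(210,530,52),C(703,525,52))
for a,b in(((272,268),(276,500)),((430,265),(432,500)),((583,264),(588,497))): print('cart',C(*a,62.5),C(*b,62.5),(C(*a,62.5)+C(*b,62.5))/2)
print('catchknob',C(115,531,83),'pivot',C(100,397,50))
print('crank',W(198,184,132),'wheel',W(310,291,86),'hub',W(319,288,95))
print('tray',[T(*p,35) for p in((50,80),(357,48),(390,474),(75,503))])
print(np.array(c['view']),c['fx'])
```

```text
plate [456.2 104.6  52. ] [ 466.7 -161.3   52. ]
cart [598.1  76.1  62.5] [472.7  69.3  62.5] [535.4  72.7  62.5]
cart [602.6  -9.3  62.5] [475.2 -14.   62.5] [538.9 -11.7  62.5]
cart [605.9 -92.5  62.5] [479.3 -97.6  62.5] [542.6 -95.1  62.5]
catchknob [452.8 151.9  83. ] pivot [526.4 167.   50. ]
crank [ 516.7 -289.9  132. ] wheel [ 478.3 -348.8   86. ] hub [ 479.1 -349.8   95. ]
tray [array([554.3, 442. ,  35. ]), array([575.9, 286.6,  35. ]), array([359.3, 257.2,  35. ]), array([340.7, 413.5,  35. ])]
[[   0.    -1.     0.   -35.1]
 [  -1.    -0.    -0.1  562.5]
 [   0.1   -0.    -1.  1223.8]
 [   0.     0.     0.     1. ]] 486.7744393233717
```

Run:
```python
from h import *
o=robot.observe();print(o['tool_rot'].round(3),o['ee_pos'])
R=o['tool_rot'];print(np.degrees(np.arctan2(R[1,0],R[0,0])))
```

```text
[[ 0.946  0.325 -0.   ]
 [ 0.325 -0.946 -0.   ]
 [-0.    -0.    -1.   ]] [ 178.64733534 -520.17303699  218.66439962]
18.951920528808227
```

>>> send_rows:
  deltas: "50 34 0 0 0 -0.15 -1;50 34 0 0 0 -0.13 -1;50 34 0 0 0 0 -1;50 34 0 0 0 0 -1;50 34 0 0 0 0 -1"

```text
time: 2.38
ee_pos: [430.1, -349.0, 218.9]
tool_rot: [[0.999, 0.051, 0.0], [0.051, -0.999, -0.001], [0.0, 0.001, -1.0]]
force: [0.3, -1.1, 0.0]
finger_gap: 92.8
```

>>> send_rows:
  deltas: "50 34 0 0 0 0 -1;38 26 0 0 0 0 -1;0 0 -30 0 0 0 -1;0 0 0 0 0 0 -1"

```text
time: 2.88
ee_pos: [515.7, -288.5, 186.3]
tool_rot: [[0.999, 0.052, -0.004], [0.052, -0.999, 0.003], [-0.004, -0.004, -1.0]]
force: [0.6, 0.2, 0.4]
finger_gap: 92.9
```

Run:
```python
from h import *
np.set_printoptions(precision=2,suppress=True)
c=cap('wrist','w1');o=robot.observe();print(o['tool_rot'].round(3),o['ee_pos'],o['force'],o['q'])
t=cap('top','t2');s=cap('scene','s2')
for cam in ('wrist','scene','top'):
  print([(x['p'],x['point']) for x in robot.boxes_of(cam,'crank_knob')])
print(proj(s,[516.7,-290,110]),proj(s,[478.5,-349,86]))
```

```text
[[ 1.    0.05 -0.  ]
 [ 0.05 -1.    0.  ]
 [-0.   -0.   -1.  ]] [ 516.06 -289.59  187.87] [-0.25  1.49  0.56] [-0.7   0.36  1.48 -0.    1.31  0.82]
[(0.9, [510.2, -335.7, 85.1]), (0.41, [535.0, -88.6, 20.1])]
[(0.88, [504.0, -360.4, 84.7]), (0.33, [529.5, -50.7, 23.1])]
[(0.88, [455.7, -376.2, 88.2]), (0.67, [365.7, -132.9, 8.2]), (0.54, [641.7, 22.6, 103.6])]
(np.float64(229.7125020164466), np.float64(272.2149592186802)) (np.float64(202.15107456898642), np.float64(285.3375846762124))
```

View pics/w1.png

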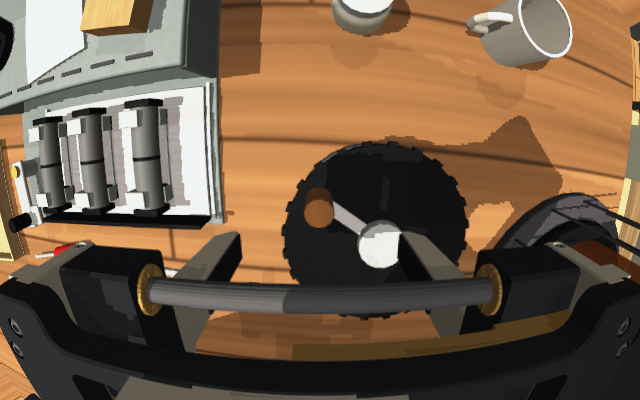

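The wrist view shows the knob top at about (320, 214), between the fingers. I'll check that against the fisheye model.

```bash
cat >> h.py <<'E'
def wray(c,u,v):
    V=np.array(c['view']);R=V[:3,:3];t=V[:3,3];o=-R.T@t
    x=(u-c['cx'])/c['fx'];y=(v-c['cy'])/c['fy'];r=np.hypot(x,y)
    d=np.array([0,0,1.]) if r<1e-9 else np.array([x/r*np.sin(r),y/r*np.sin(r),np.cos(r)])
    return o,R.T@d
def watz(c,u,v,z):
    o,d=wray(c,u,v);return o+d*(z-o[2])/d[2]
def wproj(c,p):
    V=np.array(c['view']);q=V[:3,:3]@np.array(p)+V[:3,3];th=np.arctan2(np.hypot(q[0],q[1]),q[2]);k=th/np.hypot(q[0],q[1])
    return c['cx']+c['fx']*k*q[0],c['cy']+c['fy']*k*q[1]
E
python3 - <<'E'
from h import *
np.set_printoptions(precision=1,suppress=True)
c=cap('wrist','w2')
print(watz(c,320,215,132),watz(c,380,245,95),wproj(c,[516.7,-290,132]),wproj(c,[478.5,-349,95]))
im=cv2.imread('pics/w2.png')
cv2.imwrite('pics/w2c.png',cv2.resize(im[130:330,240:500],None,fx=3,fy=3,interpolation=2))
E
```

```text
[ 518.1 -292.7  132. ] [ 480.1 -350.4   95. ] (np.float64(316.3959394970724), np.float64(216.57018926471684)) (np.float64(378.35167956466114), np.float64(246.52448944533464))
```

View pics/w2c.png

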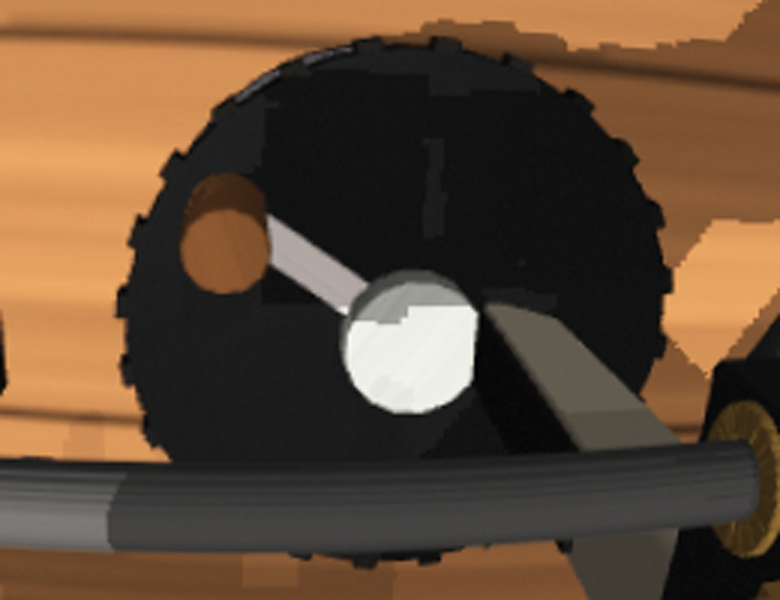

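>>> send_rows:
  deltas: "1 0 -45 0 0 0 -1;0 0 -46 0 0 0 -1;0 0 0 0 0 0 1;0 0 0 0 0 0 1;0 0 0 0 0 0 1"

```text
time: 3.85
ee_pos: [518.9, -291.4, 100.2]
tool_rot: [[0.999, 0.051, 0.003], [0.051, -0.999, -0.003], [0.003, 0.003, -1.0]]
force: [1.5, -0.6, -0.2]
finger_gap: 67.5
```

>>> send_rows:
  deltas: "0 0 0 0 0 0 1;0 0 0 0 0 0 1"

```text
time: 4.1
ee_pos: [518.0, -290.4, 98.5]
tool_rot: [[0.999, 0.051, 0.001], [0.051, -0.999, -0.001], [0.001, 0.001, -1.0]]
force: [-0.1, 0.9, -0.8]
finger_gap: 47.7
```

Run:
```python
import numpy as np
a=np.arctan2(59.5,38.5)
p=np.array([38.5,59.5])*70/70.9
P=[]
for i in range(1,22):
    b=a-0.32*i
    q=70*np.array([np.cos(b),np.sin(b)]);P.append((q-p).round(1));p=p+P[-1]
for i in range(0,len(P),5): print(';'.join(f"{x[0]:.1f} {x[1]:.1f} 0 0 0 0 1" for x in P[i:i+5]))
```

```text
16.6 -14.9 0 0 0 0 1;11.0 -19.4 0 0 0 0 1;4.3 -21.9 0 0 0 0 1;-2.7 -22.1 0 0 0 0 1;-9.6 -20.2 0 0 0 0 1
-15.4 -16.1 0 0 0 0 1;-19.7 -10.4 0 0 0 0 1;-22.0 -3.7 0 0 0 0 1;-22.0 3.4 0 0 0 0 1;-19.9 10.1 0 0 0 0 1
-15.7 15.9 0 0 0 0 1;-9.8 20.0 0 0 0 0 1;-3.1 22.1 0 0 0 0 1;4.0 21.9 0 0 0 0 1;10.8 19.6 0 0 0 0 1
16.3 15.2 0 0 0 0 1;20.3 9.2 0 0 0 0 1;22.2 2.5 0 0 0 0 1;21.8 -4.7 0 0 0 0 1;19.2 -11.3 0 0 0 0 1
14.7 -16.8 0 0 0 0 1
```

>>> send_rows:
  deltas: "0 0 0 0 0 0 1;0 0 0 0 0 0 1;0 0 0 0 0 0 1;0 0 0 0 0 0 1"

```text
time: 4.6
ee_pos: [517.8, -289.7, 97.6]
tool_rot: [[0.999, 0.051, 0.0], [0.051, -0.999, 0.001], [0.0, -0.001, -1.0]]
force: [0.6, 2.7, 1.4]
finger_gap: 23.5
```

>>> send_rows:
  deltas: "16.5 -15 0 0 0 0 1;11 -19.5 0 0 0 0 1;4.5 -22 0 0 0 0 1;-2.5 -22 0 0 0 0 1;-9.5 -20 0 0 0 0 1"

```text
time: 5.22
ee_pos: [534.7, -387.3, 97.5]
tool_rot: [[0.999, 0.051, -0.006], [0.051, -0.999, 0.004], [-0.006, -0.005, -1.0]]
force: [-12.1, 10.5, 12.1]
finger_gap: 23.1
```

>>> send_rows:
  deltas: "0 0 0 0 0 0 1"

```text
time: 5.35
ee_pos: [533.7, -388.5, 97.6]
tool_rot: [[0.999, 0.049, -0.007], [0.049, -0.999, 0.004], [-0.007, -0.004, -1.0]]
force: [-9.8, 6.5, 8.2]
finger_gap: 23.6
```

>>> send_rows:
  deltas: "-15.5 -16 0 0 0 0 1;-19.5 -10.5 0 0 0 0 1;-22 -3.5 0 0 0 0 1;-22 3.5 0 0 0 0 1;-20 10 0 0 0 0 1"

```text
time: 5.98
ee_pos: [438.6, -405.2, 97.6]
tool_rot: [[0.999, 0.05, 0.001], [0.05, -0.999, -0.0], [0.001, 0.0, -1.0]]
force: [5.5, 3.7, 1.7]
finger_gap: 23.7
```

>>> send_rows:
  deltas: "-15.5 16 0 0 0 0 1;-10 20 0 0 0 0 1;-3 22 0 0 0 0 1;4 22 0 0 0 0 1;11 19.5 0 0 0 0 1"

```text
time: 6.6
ee_pos: [421.8, -304.2, 97.6]
tool_rot: [[0.999, 0.051, -0.006], [0.051, -0.999, 0.002], [-0.006, -0.003, -1.0]]
force: [-6.1, 0.4, 4.8]
finger_gap: 23.6
```

Run:
```python
from h import *
cap('top','t3');o=robot.observe();print(o['ee_pos'],o['force'],o['finger_gap'],o['time'])
im=cv2.imread('pics/t3.png')
cv2.imwrite('pics/t3c.png',cv2.resize(im[150:310,380:540],None,fx=3.5,fy=3.5,interpolation=2))
```

```text
[ 423.75190025 -301.83025422   97.56187273] [-5.14361646  6.96673518  7.29524504] 23.731210192672567 6.65
```

View pics/t3c.png

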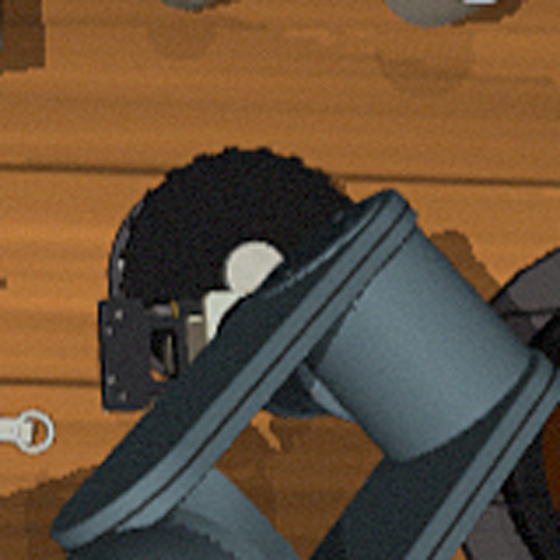

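>>> send_rows:
  deltas: "16.5 15 0 0 0 0 1;20 9 0 0 0 0 1;22 2.5 0 0 0 0 1;22 -4.5 0 0 0 0 1"

```text
time: 7.15
ee_pos: [505.6, -282.6, 97.7]
tool_rot: [[0.999, 0.052, -0.002], [0.052, -0.999, 0.001], [-0.002, -0.001, -1.0]]
force: [-3.7, -5.2, 0.1]
finger_gap: 23.6
```

>>> send_rows:
  deltas: "10 -5 0 0 0 0 1;9 -6 0 0 0 0 1;0 0 0 0 0 0 1"

```text
time: 7.52
ee_pos: [525.3, -295.8, 97.6]
tool_rot: [[0.999, 0.05, 0.001], [0.05, -0.999, -0.001], [0.001, 0.001, -1.0]]
force: [1.0, -0.0, 0.3]
finger_gap: 23.9
```

>>> send_rows:
  deltas: "4 -4 0 0 0 0 1;0 0 0 0 0 0 1"

```text
time: 7.78
ee_pos: [528.7, -299.3, 97.7]
tool_rot: [[0.999, 0.05, 0.0], [0.05, -0.999, -0.001], [0.0, 0.001, -1.0]]
force: [2.0, -0.3, -0.2]
finger_gap: 23.3
```

>>> send_rows:
  deltas: "4 -4 0 0 0 0 1;0 0 0 0 0 0 1"

```text
time: 8.02
ee_pos: [529.7, -300.3, 97.6]
tool_rot: [[0.999, 0.051, -0.006], [0.051, -0.999, 0.005], [-0.006, -0.005, -1.0]]
force: [-8.7, 7.1, 9.6]
finger_gap: 23.5
```

Stop reached: the force opposes the motion and the TCP no longer follows. I'll dwell briefly, then release and lift.

>>> send_rows:
  deltas: "0 0 0 0 0 0 1;-2.5 2.5 0 0 0 0 1;0 0 0 0 0 0 -1;0 0 0 0 0 0 -1;0 0 0 0 0 0 -1"

```text
time: 8.65
ee_pos: [530.3, -300.3, 97.5]
tool_rot: [[0.999, 0.051, 0.0], [0.051, -0.999, -0.0], [0.0, 0.0, -1.0]]
force: [0.4, 0.5, 0.2]
finger_gap: 48.8
```

>>> send_rows:
  deltas: "0 0 30 0 0 0 -1;0 0 50 0 0 0 -1;0 55 30 0 0 0 -1;0 60 0 0 0 0 -1;0 60 0 0 0 0 -1"

```text
time: 9.28
ee_pos: [530.4, -124.0, 208.2]
tool_rot: [[0.999, 0.05, 0.002], [0.05, -0.999, -0.0], [0.002, 0.001, -1.0]]
force: [1.4, 0.5, -0.4]
finger_gap: 92.5
```

Run:
```python
from h import *
np.set_printoptions(precision=2,suppress=True)
c=cap('top','t4');cap('wrist','w4');o=robot.observe();print(o['ee_pos'],o['q'],o['time'],o['finger_gap'])
im=cv2.imread('pics/t4.png')
cv2.imwrite('pics/t4c.png',cv2.resize(im[180:275,400:500],None,fx=6,fy=6,interpolation=2))
```

```text
[ 529.7  -119.77  208.01] [-0.43  0.25  1.57  0.    1.32  1.08] 9.375 92.71313811232945
```

View pics/t4c.png

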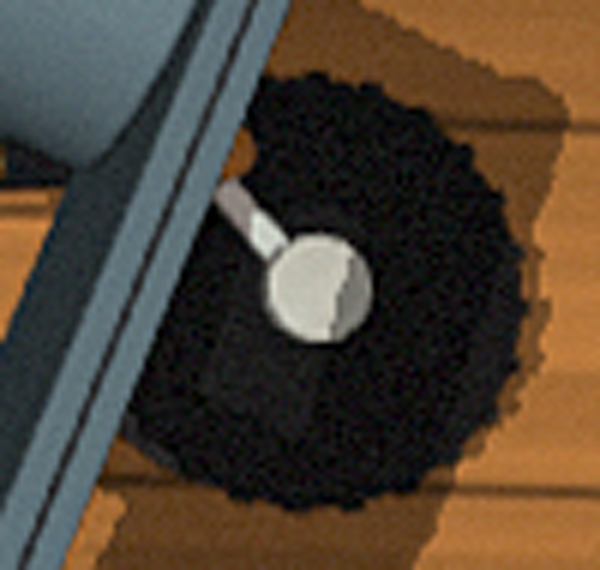

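View pics/w4.png

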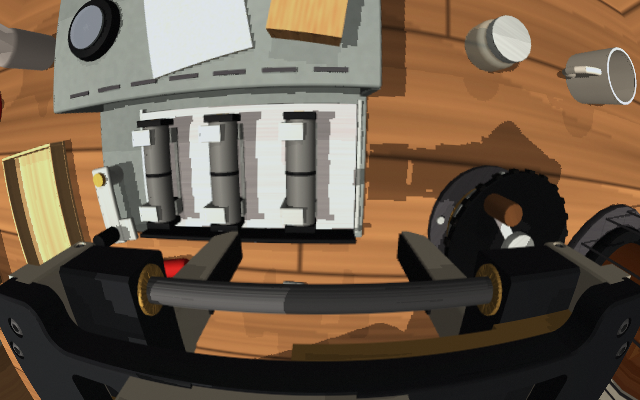

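The wheel sits at its stop, with the crank at about (240, 155) in the crop. Now cart2, refining its position from the wrist view at (300, 113) to (300, 224).

Run:
```python
from h import *
np.set_printoptions(precision=1,suppress=True)
c=cap('wrist','w5')
im=cv2.imread('pics/w5.png')
cv2.imwrite('pics/w5c.png',cv2.resize(im[90:250,80:390],None,fx=2.58,fy=2.58,interpolation=2))
for p in([542.6,-95.1,46],[538.9,-11.7,46],[535.4,72.7,46]):
  a=0.042;d=np.array([np.cos(a),np.sin(a),0])
  q=[wproj(c,np.array(p)+s*64*d+[0,0,16.5]) for s in(-1,0,1)]
  print(q, [((u-80)*2.58,(v-90)*2.58) for u,v in q])
```

```text
[(np.float64(295.72937016507245), np.float64(235.9908403575788)), (np.float64(295.2820347039513), np.float64(177.54374889429337)), (np.float64(295.43487949942465), np.float64(114.84789089915029))] [(np.float64(556.5817750258869), np.float64(376.6563681225533)), (np.float64(555.4276495361944), np.float64(225.8628721472769)), (np.float64(555.8219891085156), np.float64(64.10755851980774))]
[(np.float64(221.65714487418248), np.float64(234.13054540881586)), (np.float64(217.5458104988607), np.float64(177.5256206831465)), (np.float64(215.58826586094756), np.float64(117.0554582038466))] [(np.float64(365.4754337753908), np.float64(371.85680715474496)), (np.float64(354.8681910870606), np.float64(225.816101362518)), (np.float64(349.8177259212447), np.float64(69.80308216592422))]
[(np.float64(156.6406307995927), np.float64(231.17952489349543)), (np.float64(150.2295839023145), np.float64(178.1524629003663)), (np.float64(146.83474320637657), np.float64(121.92238666652754))] [(np.float64(197.73282746294922), np.float64(364.2431742252182)), (np.float64(181.19232646797138), np.float64(227.43335428294503)), (np.float64(172.43363747245155), np.float64(82.35975759964107))]
```

View pics/w5c.png

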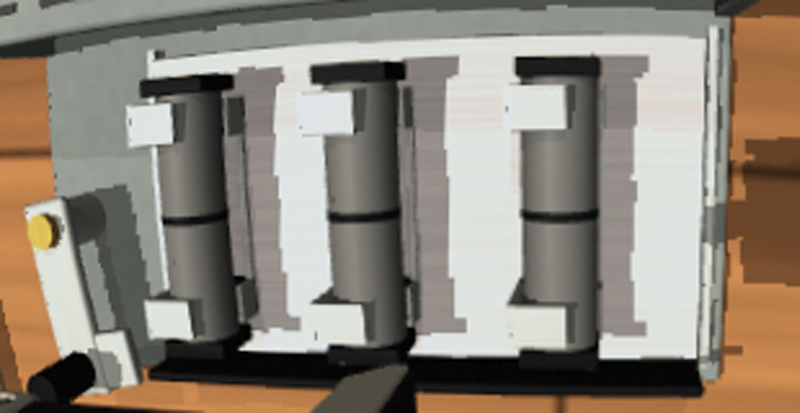

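Run:
```python
from h import *
np.set_printoptions(precision=2,suppress=True)
for i in range(3):
  robot.capture('top'); o=robot.observe();print(o['ee_pos'],o['force'])
c=robot.capture('top')
for u,v in((272,381),(432,379),(585,377)): print(atz(c,225+u/4.7,120+v/4.7,62))
```

```text
[ 530.42 -124.44  207.91] [1.27 0.21 0.14]
[ 530.48 -125.59  207.74] [ 0.13 -0.38 -0.31]
[ 530.46 -126.28  207.61] [-0.14 -0.64 -0.12]
[536.67  73.87  62.  ]
[540.43 -12.17  62.  ]
[544.1  -94.82  62.  ]
```

>>> send_rows:
  deltas: "14 30 -40 0 0 -0.009 -0.3;0 0 -30 0 0 0 -0.3;0 0 -20 0 0 0 -0.3;0 0 0 0 0 0 -0.3;0 0 0 0 0 0 -0.3"

```text
time: 10.25
ee_pos: [544.8, -96.6, 118.2]
tool_rot: [[0.999, 0.04, 0.001], [0.04, -0.999, -0.0], [0.001, 0.001, -1.0]]
force: [-0.2, 0.0, -0.5]
finger_gap: 60.2
```

Run:
```python
from h import *
np.set_printoptions(precision=1,suppress=True)
robot.capture('top');robot.capture('top')
c=cap('wrist','w6');o=robot.observe();print(o['ee_pos'],o['finger_gap'],o['force'],o['time'])
p=np.array([544,-95,46]);a=0.042;d=np.array([np.cos(a),np.sin(a),0])
print([wproj(c,p+s*64*d+[0,0,16.5]) for s in(-1,0,1)])
for x in ('cart1_center','cart2_center'): print([(r['p'],np.array(r['point'])) for r in robot.boxes_of('wrist',x)])
```

```text
[544.9 -96.  118.7] 60.47593960184562 [ 0.4 -0.1 -0.5] 10.4
[(np.float64(316.6933446506335), np.float64(291.4457225696002)), (np.float64(316.25742189948073), np.float64(218.51743452649987)), (np.float64(315.8926409520771), np.float64(132.95039069762026))]
[(0.58, array([561. , -15. ,  61.2]))]
[(0.86, array([553.9, -95.6,  57.8])), (0.43, array([637.6, -27.4, 103.9]))]
```

View pics/w6.png

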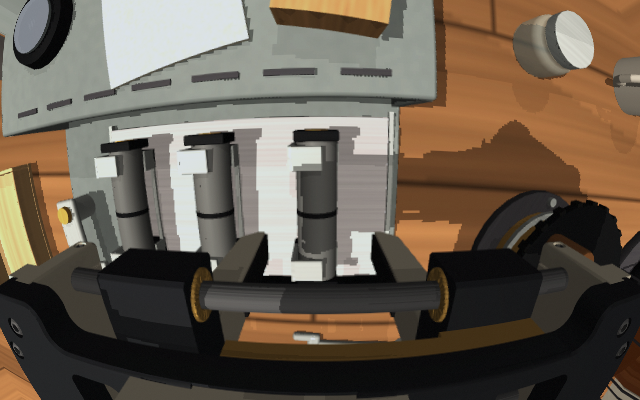

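>>> send_rows:
  deltas: "0 -1 -40 0 0 0 -0.3;0 0 -30 0 0 0 -0.3;0 0 -16 0 0 0 -0.3;0 0 0 0 0 0 -0.3"

```text
time: 11.0
ee_pos: [543.7, -96.1, 31.0]
tool_rot: [[0.999, 0.042, -0.002], [0.042, -0.999, 0.001], [-0.002, -0.001, -1.0]]
force: [-0.4, -0.2, -0.6]
finger_gap: 60.1
```

>>> send_rows:
  deltas: "0 0 0 0 0 0 1;0 0 0 0 0 0 1;0 0 0 0 0 0 1;0 0 0 0 0 0 1"

```text
time: 11.5
ee_pos: [544.6, -95.8, 32.3]
tool_rot: [[0.999, 0.042, 0.001], [0.042, -0.999, 0.001], [0.001, -0.001, -1.0]]
force: [0.4, 3.6, 5.1]
finger_gap: 31.7
```

>>> send_rows:
  deltas: "0.3 -7 0 0 0 0 1;0.3 -7 0 0 0 0 1;0.3 -7 0 0 0 0 1;0.3 -7 0 0 0 0 1"

```text
time: 12.0
ee_pos: [544.9, -121.9, 31.8]
tool_rot: [[0.999, 0.042, -0.001], [0.042, -0.999, 0.003], [-0.001, -0.004, -1.0]]
force: [-0.2, 7.4, 6.4]
finger_gap: 31.5
```

>>> send_rows:
  deltas: "0 -1 0 0 0 0 1;0 0 0 0 0 0 1"

```text
time: 12.25
ee_pos: [545.3, -124.5, 32.2]
tool_rot: [[0.999, 0.042, -0.0], [0.042, -0.999, 0.001], [-0.0, -0.001, -1.0]]
force: [-0.8, 4.6, 7.6]
finger_gap: 31.3
```

>>> send_rows:
  deltas: "0 0 8 0 0 0 1;0 0 10 0 0 0 1;0 0 10 0 0 0 1"

```text
time: 12.62
ee_pos: [545.3, -125.7, 60.1]
tool_rot: [[0.999, 0.042, -0.0], [0.042, -0.999, -0.0], [-0.0, 0.0, -1.0]]
force: [0.6, -1.0, -1.6]
finger_gap: 31.5
```

Run:
```python
from h import *
np.set_printoptions(precision=1,suppress=True)
c=cap('wrist','w7');cap('scene','s7');o=robot.observe();print(o['ee_pos'],o['finger_gap'],o['force'],o['time'])
im=cv2.imread('pics/s7.png')
cv2.imwrite('pics/s7c.png',cv2.resize(im[100:300,200:420],None,fx=3,fy=3,interpolation=2))
```

```text
[ 546.2 -126.    61. ] 30.90608768058172 [ 1.1  1.2 -0.6] 12.725
```

View pics/w7.png

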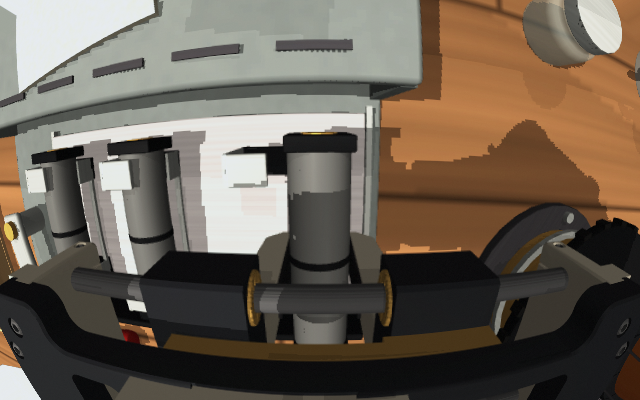

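View pics/s7c.png

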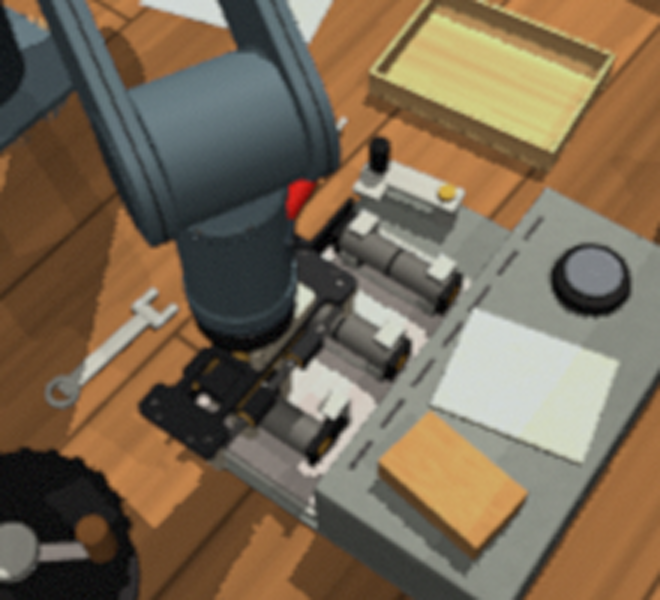

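>>> send_rows:
  deltas: "0 0 45 0 0 0 1;0 0 45 0 0 0 1;-3 40 0 0 0 0.1 1;-3 50 0 0 0 0.185 1;-3 50 0 0 0 0.185 1"

```text
time: 13.35
ee_pos: [536.1, 15.6, 149.5]
tool_rot: [[0.869, 0.494, 0.0], [0.494, -0.869, -0.0], [0.0, 0.0, -1.0]]
force: [-0.0, -0.0, -2.7]
finger_gap: 31.2
```

>>> send_rows:
  deltas: "-3 50 0 0 0 0.185 1;-3 50 0 0 0 0.185 1;-3 50 0 0 0 0.185 1;-3 50 0 0 0 0.185 1;-3 50 0 0 0 0.185 1"

```text
time: 13.98
ee_pos: [521.0, 266.1, 149.3]
tool_rot: [[0.128, 0.992, -0.0], [0.992, -0.128, -0.0], [-0.0, -0.0, -1.0]]
force: [0.8, -0.0, -1.7]
finger_gap: 31.3
```

>>> send_rows:
  deltas: "-3 50 0 0 0 0.185 1;-2 43 0 0 0 0.08 1;0 0 0 0 0 0 1"

```text
time: 14.35
ee_pos: [515.4, 360.4, 148.9]
tool_rot: [[-0.135, 0.991, -0.001], [0.991, 0.135, 0.0], [0.0, -0.0, -1.0]]
force: [-0.5, -0.2, -2.1]
finger_gap: 31.6
```

Run:
```python
from h import *
np.set_printoptions(precision=3,suppress=True)
robot.capture('top');robot.capture('top')
c=cap('wrist','w8');cap('scene','s8');cap('top','t8');o=robot.observe();print(o['ee_pos'],o['tool_rot'][:2,0],o['finger_gap'],o['force'],o['time'],o['q'])
a=.132;ux=np.array([np.cos(a),np.sin(a),0]);uy=np.array([-ux[1],ux[0],0])
m=np.array([457.5,350,35])
print([wproj(c,m+i*110*ux+j*80*uy) for i,j in((1,1),(1,-1),(-1,-1),(-1,1))])
im=cv2.imread('pics/t8.png');im2=cv2.imread('pics/s8.png')
cv2.imwrite('pics/t8c.png',cv2.resize(im[160:300,100:260],None,fx=4,fy=4,interpolation=2))
```

```text
[516.565 356.339 149.453] [-0.129  0.992] 31.19052491522118 [-0.221 -0.283 -0.754] 14.6 [ 0.427  0.447  1.435 -0.     1.261  0.298]
[(np.float64(375.569679825953), np.float64(110.73134360547441)), (np.float64(369.0512749703921), np.float64(272.18755608170153)), (np.float64(167.01832311838922), np.float64(267.2705098666743)), (np.float64(149.23887502626027), np.float64(119.37556863826586))]
```

View pics/w8.png

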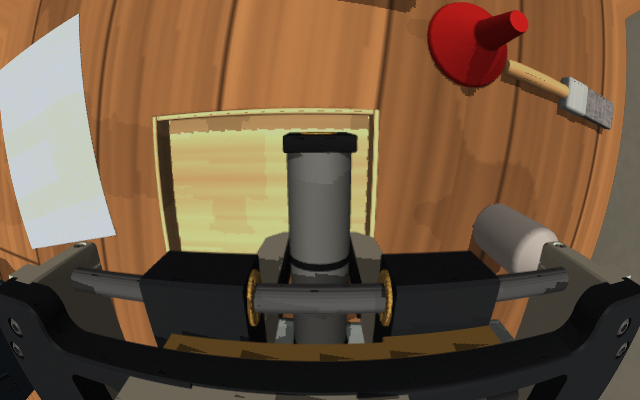

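View pics/t8c.png

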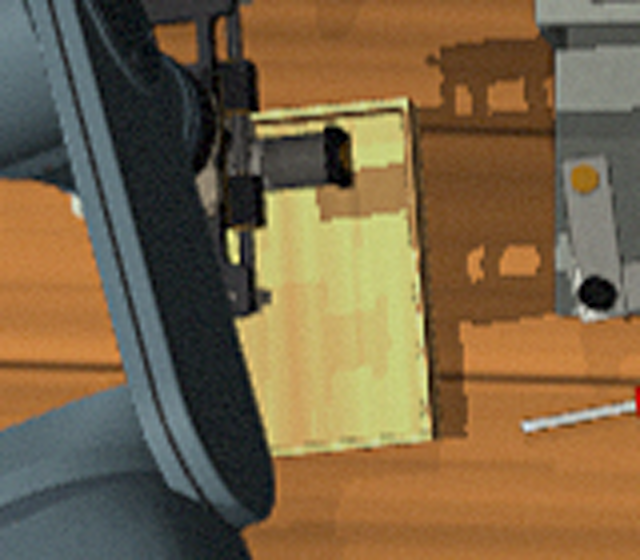

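>>> send_rows:
  deltas: "4 0 -50 0 0 0 1;0 0 -50 0 0 0 1;0 0 -28 0 0 0 1;0 0 -10 0 0 0 1;0 0 0 0 0 0 1"

```text
time: 15.22
ee_pos: [520.8, 357.0, 11.7]
tool_rot: [[-0.129, 0.992, -0.0], [0.992, 0.129, -0.0], [-0.0, -0.0, -1.0]]
force: [0.1, -0.4, -1.4]
finger_gap: 31.0
```

>>> send_rows:
  deltas: "0 0 0 0 0 0 -0.05;0 0 0 0 0 0 -0.05;0 0 0 0 0 0 -0.05;0 0 50 0 0 0 -0.05;0 0 50 0 0 0 -0.3"

```text
time: 15.85
ee_pos: [519.9, 357.6, 112.5]
tool_rot: [[-0.131, 0.991, -0.001], [0.991, 0.131, -0.001], [-0.0, -0.001, -1.0]]
force: [0.9, 0.6, 0.6]
finger_gap: 55.1
```

>>> send_rows:
  deltas: "2 -40 20 0 0 -0.185 -0.3;3 -48 10 0 0 -0.185 -0.3;3 -48 0 0 0 -0.185 -0.3;3 -48 0 0 0 -0.185 -0.3;3 -48 0 0 0 -0.185 -0.3"

```text
time: 16.48
ee_pos: [534.5, 124.3, 142.3]
tool_rot: [[0.717, 0.697, 0.001], [0.697, -0.717, -0.0], [0.001, 0.001, -1.0]]
force: [1.3, 0.3, -0.2]
finger_gap: 60.3
```

>>> send_rows:
  deltas: "3 -48 0 0 0 -0.185 -0.3;3 -48 0 0 0 -0.185 -0.3;1 -43 0 0 0 -0.185 -0.3;0 0 -24 0 0 -0.18 -0.3;0 0 0 0 0 0 -0.3"

```text
time: 17.1
ee_pos: [540.0, -13.5, 116.5]
tool_rot: [[0.999, 0.042, -0.003], [0.042, -0.999, 0.001], [-0.003, -0.001, -1.0]]
force: [-0.1, 0.6, 0.1]
finger_gap: 60.4
```

Run:
```python
from h import *
np.set_printoptions(precision=3,suppress=True)
robot.capture('top');robot.capture('top')
c=cap('wrist','w9');cap('scene','s9');cap('top','t9');o=robot.observe();print(o['ee_pos'],o['tool_rot'][:2,0],o['finger_gap'],o['force'],o['time'],o['q'])
p=np.array([540.4,-12.5,46]);a=0.042;d=np.array([np.cos(a),np.sin(a),0])
print([wproj(c,p+s*64*d+[0,0,16.5]) for s in(-1,0,1)])
im=cv2.imread('pics/t9.png')
cv2.imwrite('pics/t9c.png',cv2.resize(im[90:300,100:400],None,fx=2.6,fy=2.6,interpolation=2))
```

```text
[541.947 -12.763 118.552] [0.999 0.045] 60.2440378435521 [-0.276  0.005  0.385] 17.35 [-0.229  0.332  1.695 -0.     1.113  1.296]
[(np.float64(317.26757029546), np.float64(291.6882096891694)), (np.float64(317.3196150887787), np.float64(218.6789898591357)), (np.float64(317.472580138683), np.float64(132.8766245035331))]
```

View pics/w9.png

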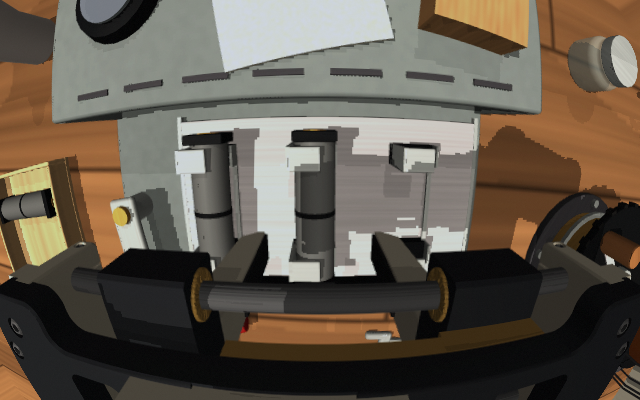

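View pics/t9c.png

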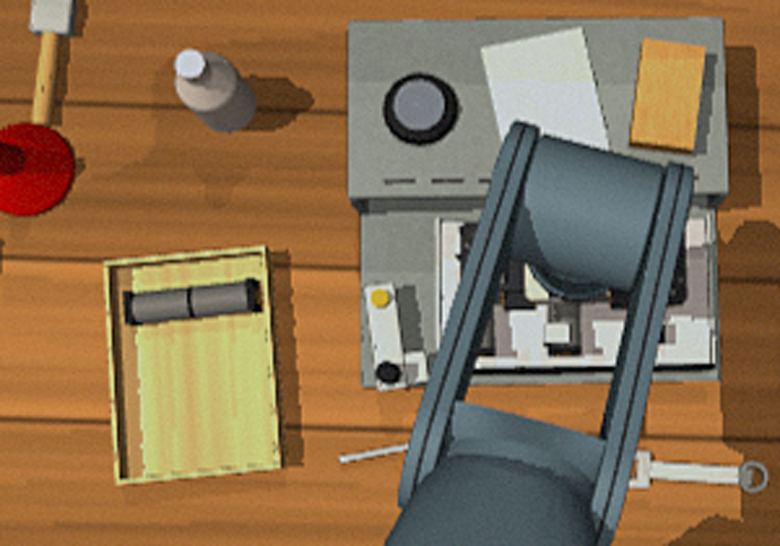

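>>> send_rows:
  deltas: "0 0 -40 0 0 0 -0.3;0 0 -30 0 0 0 -0.3;0 0 -15 0 0 0 -0.3;0 0 0 0 0 0 1;0 0 0 0 0 0 1"

```text
time: 17.98
ee_pos: [542.4, -13.4, 33.8]
tool_rot: [[0.999, 0.042, 0.002], [0.042, -0.999, -0.0], [0.002, 0.001, -1.0]]
force: [0.3, 0.5, 0.3]
finger_gap: 45.0
```

>>> send_rows:
  deltas: "0 0 0 0 0 0 1;0 0 0 0 0 0 1;0 0 0 0 0 0 1"

```text
time: 18.35
ee_pos: [542.3, -12.3, 33.9]
tool_rot: [[0.999, 0.041, 0.003], [0.041, -0.999, 0.001], [0.003, -0.001, -1.0]]
force: [1.4, 5.2, 1.8]
finger_gap: 31.1
```

>>> send_rows:
  deltas: "0.3 -7 0 0 0 0 1;0.3 -7 0 0 0 0 1;0.3 -7 0 0 0 0 1;0.3 -8 0 0 0 0 1;0 0 0 0 0 0 1"

```text
time: 18.98
ee_pos: [543.3, -42.4, 34.2]
tool_rot: [[0.999, 0.042, 0.002], [0.042, -0.999, -0.0], [0.002, 0.0, -1.0]]
force: [-2.7, 1.0, 6.8]
finger_gap: 31.3
```

>>> send_rows:
  deltas: "0 0 8 0 0 0 1;0 0 10 0 0 0 1;0 0 10 0 0 0 1"

```text
time: 19.35
ee_pos: [542.5, -42.4, 61.3]
tool_rot: [[0.999, 0.042, 0.0], [0.042, -0.999, -0.0], [-0.0, 0.0, -1.0]]
force: [0.3, -0.3, -1.7]
finger_gap: 31.6
```

Run:
```python
from h import *
np.set_printoptions(precision=3,suppress=True)
c=cap('wrist','w10');o=robot.observe();print(o['ee_pos'],o['tool_rot'][:2,0],o['finger_gap'],o['force'],o['time'],o['q'])
```

```text
[543.376 -42.612  62.59 ] [0.999 0.042] 31.323541145892772 [ 1.216  1.054 -1.062] 19.4 [-0.283  0.403  1.748 -0.     0.988  1.246]
```

View pics/w10.png

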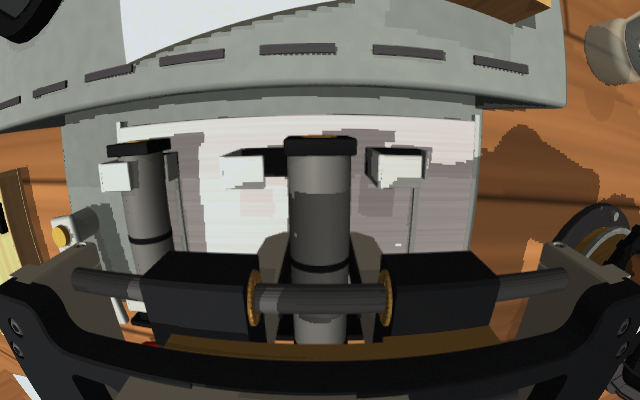

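>>> send_rows:
  deltas: "0 0 45 0 0 0 1;0 0 45 0 0 0 1;-16 42 0 0 0 0.185 1;-16 42 0 0 0 0.185 1;-16 42 0 0 0 0.185 1"

```text
time: 20.02
ee_pos: [494.0, 84.7, 150.8]
tool_rot: [[0.824, 0.566, 0.0], [0.566, -0.824, 0.0], [0.0, 0.0, -1.0]]
force: [0.9, 1.1, -2.4]
finger_gap: 31.2
```

>>> send_rows:
  deltas: "-16 43 0 0 0 0.185 1;-16 43 0 0 0 0.185 1;-16 43 0 0 0 0.185 1;-16 43 0 0 0 0.185 1;-16 43 0 0 0 0.185 1"

```text
time: 20.65
ee_pos: [413.9, 299.9, 150.8]
tool_rot: [[0.043, 0.999, 0.0], [0.999, -0.043, -0.0], [-0.0, 0.0, -1.0]]
force: [0.6, -1.1, -2.3]
finger_gap: 31.3
```

>>> send_rows:
  deltas: "-16 43 0 0 0 0.18 1;0 0 0 0 0 0 1"

```text
time: 20.9
ee_pos: [397.1, 344.1, 150.6]
tool_rot: [[-0.136, 0.991, -0.0], [0.991, 0.136, 0.001], [0.001, -0.0, -1.0]]
force: [-0.0, 0.2, -1.9]
finger_gap: 31.4
```

Run:
```python
from h import *
np.set_printoptions(precision=3,suppress=True)
robot.capture('top');robot.capture('top')
c=cap('wrist','w11');cap('top','t11');o=robot.observe();print(o['ee_pos'],o['tool_rot'][:2,0],o['finger_gap'],o['force'],o['time'],o['q'])
a=.132;ux=np.array([np.cos(a),np.sin(a),0]);uy=np.array([-ux[1],ux[0],0])
m=np.array([459.5,350,35])
print([wproj(c,m+i*110*ux+j*80*uy) for i,j in((1,1),(1,-1),(-1,-1),(-1,1))])
im=cv2.imread('pics/t11.png')
cv2.imwrite('pics/t11c.png',cv2.resize(im[160:300,100:260],None,fx=4,fy=4,interpolation=2))
```

```text
[398.892 340.78  150.536] [-0.129  0.992] 31.36798509262955 [ 0.165 -0.592 -2.599] 21.1 [ 0.495  0.271  1.695 -0.001  1.177  0.366]
[(np.float64(490.4958267724138), np.float64(119.02923136680714)), (np.float64(473.2874824815532), np.float64(266.0964610826072)), (np.float64(272.51030287213086), np.float64(271.77956028385324)), (np.float64(265.8213888692158), np.float64(110.96044349937814))]
```

View pics/w11.png

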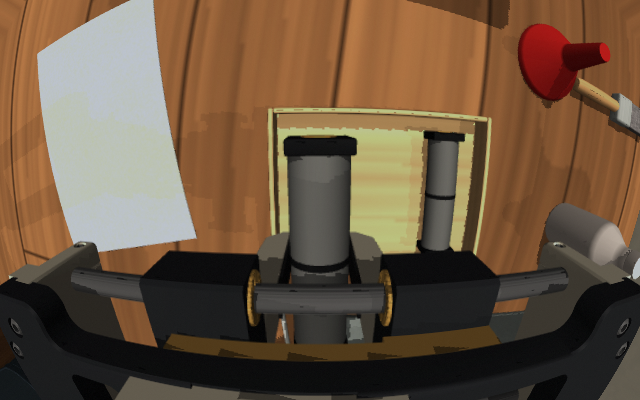

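View pics/t11c.png

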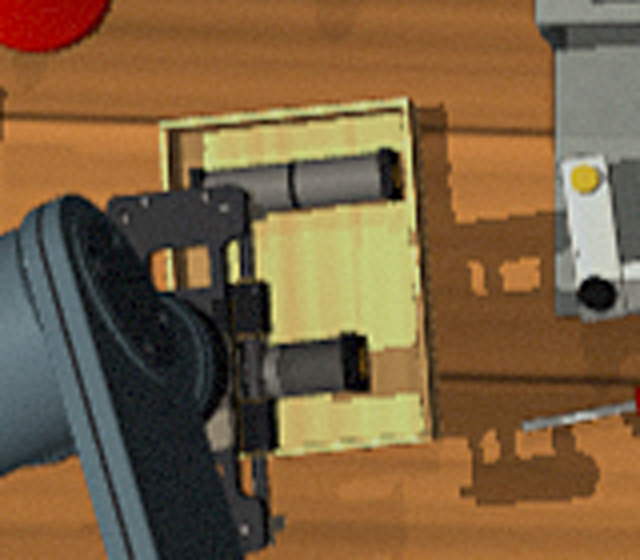

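>>> send_rows:
  deltas: "0 0 -50 0 0 0 1;0 0 -50 0 0 0 1;0 0 -28 0 0 0 1;0 0 -10 0 0 0 1;0 0 -1 0 0 0 1"

```text
time: 21.72
ee_pos: [399.2, 341.1, 11.7]
tool_rot: [[-0.129, 0.992, -0.0], [0.992, 0.129, -0.0], [-0.0, -0.0, -1.0]]
force: [0.2, -0.0, -1.9]
finger_gap: 31.3
```

>>> send_rows:
  deltas: "0 0 0 0 0 0 -0.05;0 0 0 0 0 0 -0.05;0 0 0 0 0 0 -0.05;0 0 50 0 0 0 -0.05;0 0 50 0 0 0 -0.3"

```text
time: 22.35
ee_pos: [398.1, 341.6, 112.7]
tool_rot: [[-0.131, 0.991, -0.001], [0.991, 0.131, -0.001], [-0.0, -0.001, -1.0]]
force: [0.4, 0.4, -0.9]
finger_gap: 54.8
```

>>> send_rows:
  deltas: "15.5 -30 20 0 0 -0.185 -0.3;15.5 -30 10 0 0 -0.185 -0.3;15.5 -30 0 0 0 -0.185 -0.3;15.5 -30 0 0 0 -0.185 -0.3;15.5 -30 0 0 0 -0.185 -0.3"

```text
time: 22.98
ee_pos: [476.6, 190.8, 142.2]
tool_rot: [[0.717, 0.697, 0.001], [0.697, -0.717, 0.0], [0.001, 0.001, -1.0]]
force: [-0.3, 0.5, 0.3]
finger_gap: 60.4
```

>>> send_rows:
  deltas: "15.5 -30 0 0 0 -0.185 -0.3;15.5 -30 0 0 0 -0.185 -0.3;15.5 -30 0 0 0 -0.185 -0.3;15.5 -29 -24 0 0 -0.18 -0.3;0 0 0 0 0 0 -0.3"

```text
time: 23.6
ee_pos: [537.9, 71.0, 116.4]
tool_rot: [[0.999, 0.039, -0.002], [0.039, -0.999, -0.0], [-0.002, 0.0, -1.0]]
force: [0.0, 0.4, -0.5]
finger_gap: 60.5
```

Run:
```python
from h import *
np.set_printoptions(precision=3,suppress=True)
robot.capture('top');robot.capture('top')
c=cap('wrist','w12');cap('top','t12');o=robot.observe();print(o['ee_pos'],o['tool_rot'][:2,0],o['finger_gap'],o['force'],o['time'],o['q'])
p=np.array([537,73,46]);a=0.042;d=np.array([np.cos(a),np.sin(a),0])
print([wproj(c,p+s*64*d+[0,0,16.5]) for s in(-1,0,1)])
im=cv2.imread('pics/t12.png')
cv2.imwrite('pics/t12c.png',cv2.resize(im[90:300,100:400],None,fx=2.6,fy=2.6,interpolation=2))
```

```text
[537.939  73.567 118.306] [0.999 0.044] 60.50931558248601 [-0.818  0.234 -0.229] 23.8 [-0.07   0.334  1.692  0.     1.115  1.457]
[(np.float64(317.9505930164146), np.float64(291.60048179763817)), (np.float64(317.83083549515305), np.float64(218.47035422093649)), (np.float64(317.75977398661155), np.float64(132.5008467898379))]
```

View pics/w12.png

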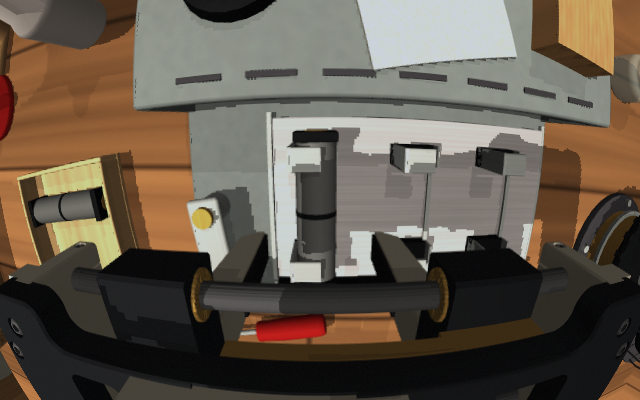

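View pics/t12c.png

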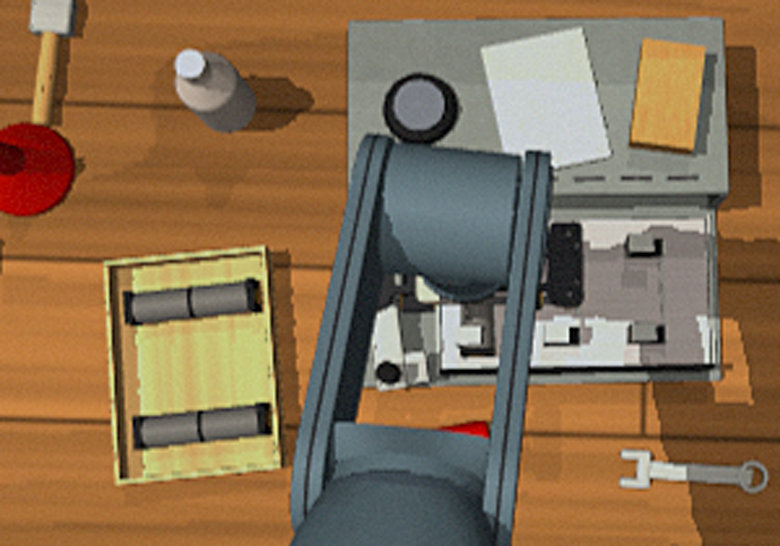

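Run:
```python
from h import *
np.set_printoptions(precision=1,suppress=True)
robot.capture('top')
c=cap('wrist','w13');print(robot.observe()['ee_pos'])
im=cv2.imread('pics/w13.png')
cv2.imwrite('pics/w13c.png',cv2.resize(im[90:290,180:400],None,fx=3.5,fy=3,interpolation=2)[:600])
a=.042;ux=np.array([np.cos(a),np.sin(a)]);uy=np.array([-ux[1],ux[0]])
O=np.array([537,73])-uy*80
for u in (267,270,273):
  for z in(18,26,34,42,52):
    p=watz(c,u,160,z)[:2]-O; print(u,z,p@ux,p@uy)
```

```text
[538.   73.7 118.4]
267 18 39.287905303692106 125.41881371215909
267 26 40.26118106668236 124.05640252580609
267 34 41.234456829672496 122.6939913394531
267 42 42.207732592662744 121.33158015310013
267 52 43.42432729640041 119.6285661701589
270 18 39.25127172223437 122.74862463268289
270 26 40.22564360609957 121.46610871929458
270 34 41.20001548996476 120.18359280590627
270 42 42.17438737382996 118.90107689251796
270 52 43.39235222866142 117.29793200078255
273 18 39.217053045608154 120.08647321234297
273 26 40.192448793487586 118.88361207547821
273 34 41.167844541366904 117.68075093861347
273 42 42.143240289246336 116.47788980174872
273 52 43.36248497409551 114.97431338066778
```

View pics/w13c.png

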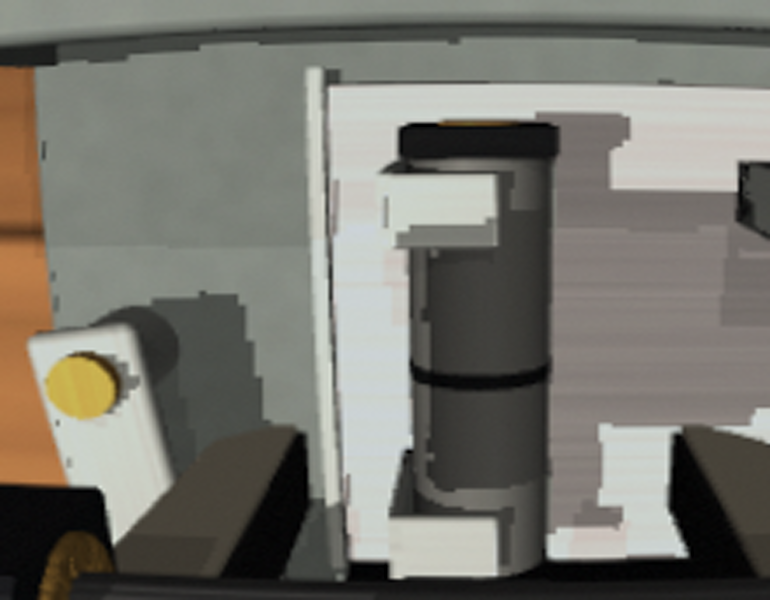

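>>> send_rows:
  deltas: "0 -2 -10 0 0 0 0.05;0 0 -20 0 0 0 0.05;0 0 -20 0 0 0 0.05;0 0 -15 0 0 0 0.05"

```text
time: 24.4
ee_pos: [537.4, 71.0, 51.4]
tool_rot: [[0.999, 0.042, -0.001], [0.042, -0.999, 0.0], [-0.001, -0.0, -1.0]]
force: [0.1, -0.3, 0.4]
finger_gap: 44.1
```

>>> send_rows:
  deltas: "0 0 -10 0 0 0 0.05;0 0 -9 0 0 0 0.05;0 0 0 0 0 0 0.05"

```text
time: 24.78
ee_pos: [537.7, 70.7, 33.0]
tool_rot: [[0.999, 0.042, -0.001], [0.042, -0.999, 0.0], [-0.001, -0.0, -1.0]]
force: [0.7, 0.1, 0.1]
finger_gap: 44.0
```

>>> send_rows:
  deltas: "0 0 0 0 0 0 1;0 0 0 0 0 0 1;0 0 0 0 0 0 1;0 0 0 0 0 0 1"

```text
time: 25.28
ee_pos: [538.3, 71.7, 34.1]
tool_rot: [[0.999, 0.042, 0.001], [0.042, -0.999, 0.001], [0.001, -0.001, -1.0]]
force: [-0.2, 4.4, 1.0]
finger_gap: 31.1
```

>>> send_rows:
  deltas: "0.3 -7 0 0 0 0 1;0.3 -7 0 0 0 0 1;0.3 -7 0 0 0 0 1;0.3 -8 0 0 0 0 1;0 0 0 0 0 0 1"

```text
time: 25.9
ee_pos: [540.1, 41.3, 35.0]
tool_rot: [[0.999, 0.042, 0.002], [0.042, -0.999, -0.001], [0.002, 0.001, -1.0]]
force: [-2.5, 1.1, 6.7]
finger_gap: 31.4
```

>>> send_rows:
  deltas: "0 0 8 0 0 0 1;0 0 10 0 0 0 1;0 0 10 0 0 0 1"

```text
time: 26.28
ee_pos: [539.1, 41.6, 62.2]
tool_rot: [[0.999, 0.042, -0.0], [0.042, -0.999, -0.0], [-0.0, 0.0, -1.0]]
force: [-0.1, 0.0, -1.1]
finger_gap: 31.1
```

Run:
```python
from h import *
np.set_printoptions(precision=3,suppress=True)
c=cap('wrist','w14');o=robot.observe();print(o['ee_pos'],o['tool_rot'][:2,0],o['finger_gap'],o['force'],o['time'],o['q'])
```

```text
[540.093  41.548  63.532] [0.999 0.042] 31.067970122853694 [ 0.125 -0.213 -1.883] 26.325 [-0.129  0.397  1.755 -0.     0.987  1.4  ]
```

View pics/w14.png

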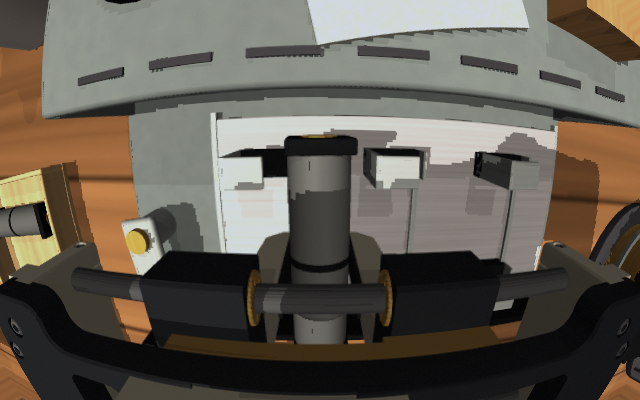

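>>> send_rows:
  deltas: "0 0 45 0 0 0 1;0 0 45 0 0 0 1;-9 34 0 0 0 0.185 1;-9 34 0 0 0 0.185 1;-9 34 0 0 0 0.185 1"

```text
time: 26.95
ee_pos: [511.9, 144.5, 151.9]
tool_rot: [[0.824, 0.567, 0.0], [0.567, -0.824, -0.0], [0.0, 0.0, -1.0]]
force: [0.7, -0.8, -1.4]
finger_gap: 31.6
```

>>> send_rows:
  deltas: "-9 34 0 0 0 0.185 1;-9 34 0 0 0 0.185 1;-9 34 0 0 0 0.185 1;-9 34 0 0 0 0.185 1;-9 34 0 0 0 0.185 1"

```text
time: 27.58
ee_pos: [466.8, 314.7, 151.6]
tool_rot: [[0.043, 0.999, -0.0], [0.999, -0.043, -0.0], [-0.0, -0.0, -1.0]]
force: [-0.3, -0.5, -2.3]
finger_gap: 30.8
```

>>> send_rows:
  deltas: "-8 36 0 0 0 0.18 1;0 0 0 0 0 0 1"

```text
time: 27.82
ee_pos: [458.3, 351.8, 151.5]
tool_rot: [[-0.134, 0.991, -0.0], [0.991, 0.134, 0.0], [0.0, -0.0, -1.0]]
force: [0.5, 0.2, -1.9]
finger_gap: 31.5
```

Run:
```python
from h import *
np.set_printoptions(precision=3,suppress=True)
robot.capture('top');robot.capture('top')
c=cap('wrist','w15');cap('top','t15');cap('scene','s15');o=robot.observe();print(o['ee_pos'],o['tool_rot'][:2,0],o['finger_gap'],o['force'],o['time'],o['q'])
a=.132;ux=np.array([np.cos(a),np.sin(a),0]);uy=np.array([-ux[1],ux[0],0])
m=np.array([459.5,350,35])
print([wproj(c,m+i*110*ux+j*80*uy) for i,j in((1,1),(1,-1),(-1,-1),(-1,1))])
im=cv2.imread('pics/t15.png')
cv2.imwrite('pics/t15c.png',cv2.resize(im[160:300,100:260],None,fx=4,fy=4,interpolation=2))
```

```text
[459.528 348.642 151.534] [-0.128  0.992] 31.64251098264835 [ 0.275  0.533 -2.659] 28.075 [ 0.456  0.358  1.566 -0.     1.218  0.327]
[(np.float64(435.79060533280096), np.float64(113.79414970209338)), (np.float64(423.17044615711035), np.float64(268.7890479735109)), (np.float64(216.5904581986842), np.float64(269.3385704290937)), (np.float64(203.21388118339792), np.float64(114.3704502156909))]
```

View pics/w15.png

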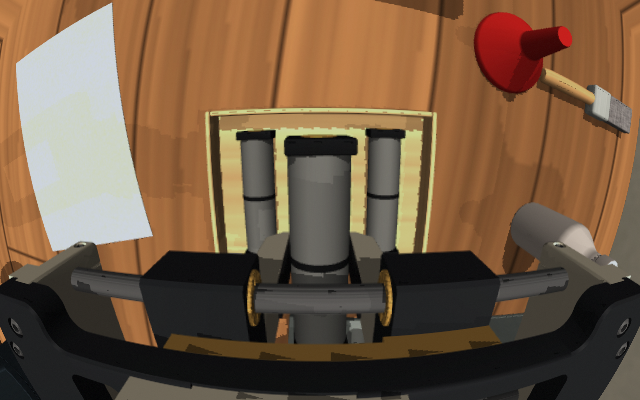

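View pics/t15c.png

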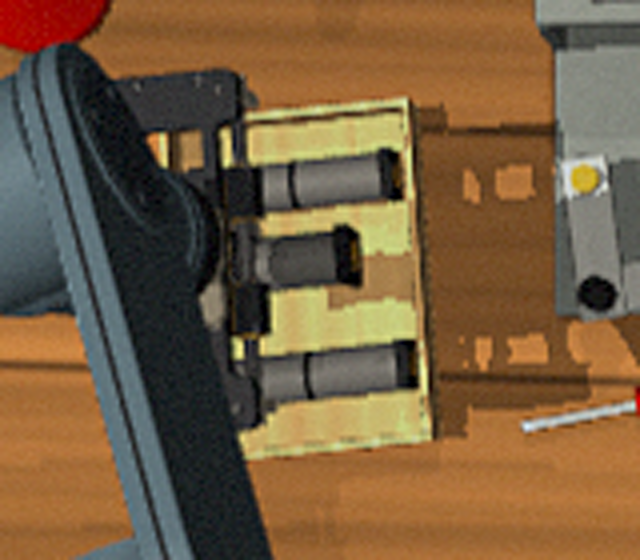

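>>> send_rows:
  deltas: "0 0 -50 0 0 0 1;0 0 -50 0 0 0 1;0 0 -28 0 0 0 1;0 0 -10 0 0 0 1;0 0 0 0 0 0 1"

```text
time: 28.7
ee_pos: [459.7, 349.2, 13.7]
tool_rot: [[-0.129, 0.992, -0.0], [0.992, 0.129, -0.0], [-0.0, -0.0, -1.0]]
force: [0.9, -0.2, -1.9]
finger_gap: 31.4
```

>>> send_rows:
  deltas: "0 0 0 0 0 0 0.1;0 0 0 0 0 0 0.1;0 0 0 0 0 0 0.1;0 0 40 0 0 0 0.1;0 0 50 0 0 0 0.1"

```text
time: 29.32
ee_pos: [458.4, 349.3, 103.9]
tool_rot: [[-0.131, 0.991, -0.002], [0.991, 0.131, -0.001], [-0.001, -0.002, -1.0]]
force: [1.4, 0.4, -0.3]
finger_gap: 41.9
```

>>> send_rows:
  deltas: "-15 -50 30 0 0 -0.185 1;-15 -50 30 0 0 -0.185 1;-15 -50 10 0 0 -0.185 1;-10 -50 0 0 0 -0.185 1;0 -50 0 0 0 -0.185 1"

```text
time: 29.95
ee_pos: [403.6, 98.5, 174.4]
tool_rot: [[0.717, 0.697, 0.002], [0.697, -0.717, -0.0], [0.001, 0.001, -1.0]]
force: [1.1, 0.2, 0.1]
finger_gap: 0.8
```

Run:
```python
from h import *
np.set_printoptions(precision=3,suppress=True)
robot.capture('top');robot.capture('top')
c=cap('top','t16');cap('scene','s16');cap('wrist','w16');o=robot.observe();print(o['ee_pos'],o['tool_rot'][:2,0],o['finger_gap'],o['force'],o['time'],o['q'])
im=cv2.imread('pics/t16.png')
cv2.imwrite('pics/t16c.png',cv2.resize(im[90:300,100:400],None,fx=2.6,fy=2.6,interpolation=2))
im=cv2.imread('pics/s16.png')
cv2.imwrite('pics/s16c.png',cv2.resize(im[80:300,200:440],None,fx=2.7,fy=2.7,interpolation=2))
```

```text
[404.467  99.927 173.972] [0.713 0.701] 0.5125849536107324 [ 0.937 -0.157  0.56 ] 30.2 [-0.027  0.053  1.899  0.001  1.188  0.766]
```

View pics/t16c.png

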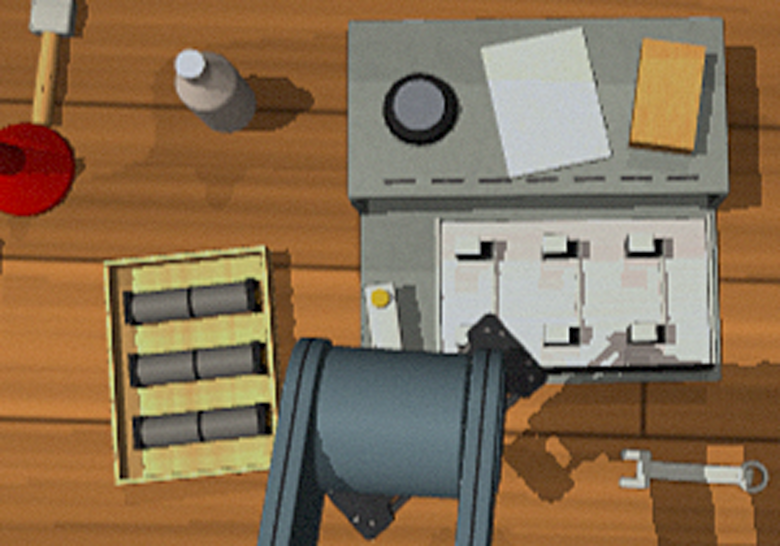

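View pics/s16c.png

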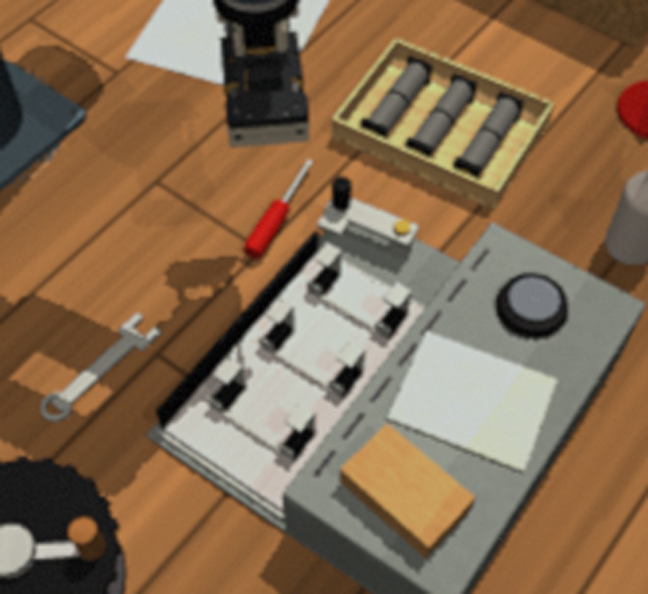

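>>> send_rows:
  deltas: "8 -32 0 0 0 -0.184 1;8 -32 0 0 0 -0.184 1;8 -32 0 0 0 -0.184 1;7 -32 0 0 0 -0.184 1;0 0 -50 0 0 0 1"

```text
time: 30.82
ee_pos: [440.0, -29.9, 125.9]
tool_rot: [[0.999, 0.04, 0.009], [0.04, -0.999, -0.003], [0.009, 0.004, -1.0]]
force: [0.3, 1.1, 0.1]
finger_gap: 0.4
```

>>> send_rows:
  deltas: "0 0 -50 0 0 0 1;0 0 -30 0 0 0 1;0 0 -16 0 0 0 1;0 0 0 0 0 0 1"

```text
time: 31.32
ee_pos: [434.6, -26.6, 26.4]
tool_rot: [[0.999, 0.044, -0.003], [0.044, -0.999, 0.001], [-0.003, -0.001, -1.0]]
force: [0.2, 0.9, -0.1]
finger_gap: 0.2
```

Run:
```python
from h import *
np.set_printoptions(precision=3,suppress=True)
cap('wrist','w17');cap('scene','s17');o=robot.observe();print(o['ee_pos'],o['tool_rot'][:2,0],o['finger_gap'],o['force'],o['time'],o['q'])
im=cv2.imread('pics/s17.png')
cv2.imwrite('pics/s17c.png',cv2.resize(im[80:300,200:440],None,fx=2.7,fy=2.7,interpolation=2))
```

```text
[435.872 -27.439  27.916] [0.999 0.043] 0.263968695607044 [0.315 0.697 1.099] 31.425 [-0.32   0.297  2.038  0.     0.807  1.208]
```

View pics/w17.png

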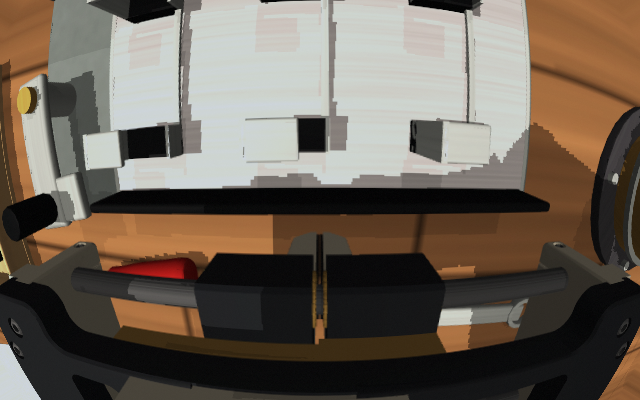

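View pics/s17c.png

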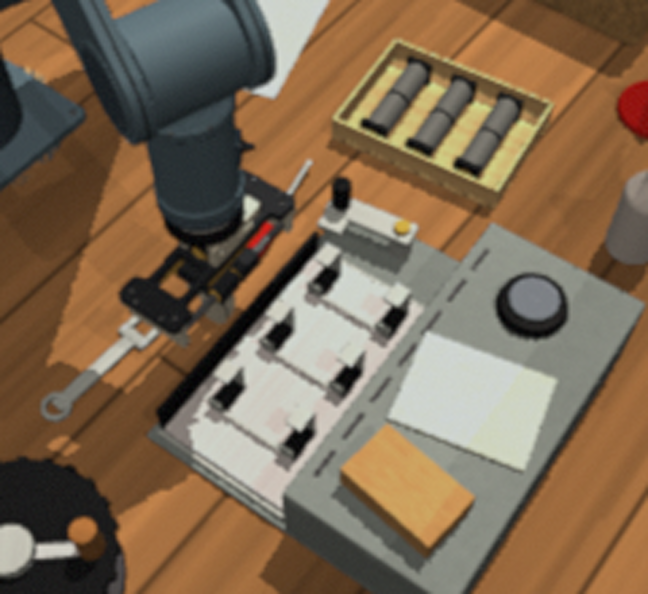

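>>> send_rows:
  deltas: "10 0.4 0 0 0 0 1;10 0.4 0 0 0 0 1;10 0.4 0 0 0 0 1;12 0.5 0 0 0 0 1;12 0.5 0 0 0 0 1"

```text
time: 32.05
ee_pos: [489.8, -26.0, 27.6]
tool_rot: [[0.999, 0.041, -0.001], [0.041, -0.999, 0.0], [-0.001, -0.0, -1.0]]
force: [-3.3, 0.3, 2.6]
finger_gap: 0.4
```

>>> send_rows:
  deltas: "12 0.5 0 0 0 0 1;12 0.5 0 0 0 0 1;12 0.5 0 0 0 0 1;12 0.5 0 0 0 0 1;10 0.4 0 0 0 0 1"

```text
time: 32.67
ee_pos: [548.0, -23.5, 27.4]
tool_rot: [[0.999, 0.041, -0.0], [0.041, -0.999, 0.0], [-0.0, -0.0, -1.0]]
force: [-4.0, 2.6, 2.0]
finger_gap: 0.4
```

Pushed about 100 mm so far at roughly 3 to 4 N. Continuing in small steps until the stop.

>>> send_rows:
  deltas: "6 0.2 0 0 0 0 1;4 0.2 0 0 0 0 1;0 0 0 0 0 0 1"

```text
time: 33.05
ee_pos: [558.0, -23.6, 27.6]
tool_rot: [[0.999, 0.041, 0.001], [0.041, -0.999, -0.001], [0.001, 0.001, -1.0]]
force: [-1.0, 0.3, -0.4]
finger_gap: 0.6
```

>>> send_rows:
  deltas: "4 0.2 0 0 0 0 1;0 0 0 0 0 0 1"

```text
time: 33.3
ee_pos: [561.7, -23.5, 27.7]
tool_rot: [[0.999, 0.041, 0.001], [0.041, -0.999, -0.0], [0.001, 0.0, -1.0]]
force: [-2.1, -1.1, -0.1]
finger_gap: 0.5
```

>>> send_rows:
  deltas: "3 0.1 0 0 0 0 1;0 0 0 0 0 0 1"

```text
time: 33.55
ee_pos: [562.3, -23.4, 27.6]
tool_rot: [[0.999, 0.041, -0.004], [0.041, -0.999, -0.001], [-0.004, 0.0, -1.0]]
force: [-8.0, -3.1, 4.8]
finger_gap: 0.2
```

>>> send_rows:
  deltas: "2 0 0 0 0 0 1;0 0 0 0 0 0 1;0 0 0 0 0 0 1"

```text
time: 33.92
ee_pos: [562.3, -23.4, 27.6]
tool_rot: [[0.999, 0.042, -0.008], [0.042, -0.999, -0.0], [-0.008, 0.0, -1.0]]
force: [-13.5, -3.0, 10.7]
finger_gap: 0.8
```

Run:
```python
from h import *
np.set_printoptions(precision=3,suppress=True)
cap('wrist','w18');cap('top','t18');o=robot.observe();print(o['ee_pos'],o['force'],o['time'])
im=cv2.imread('pics/t18.png')
cv2.imwrite('pics/t18c.png',cv2.resize(im[120:260,225:390],None,fx=4.2,fy=4.2,interpolation=2))
```

```text
[562.257 -23.407  27.613] [-14.561  -3.558  10.168] 34.025
```

View pics/w18.png

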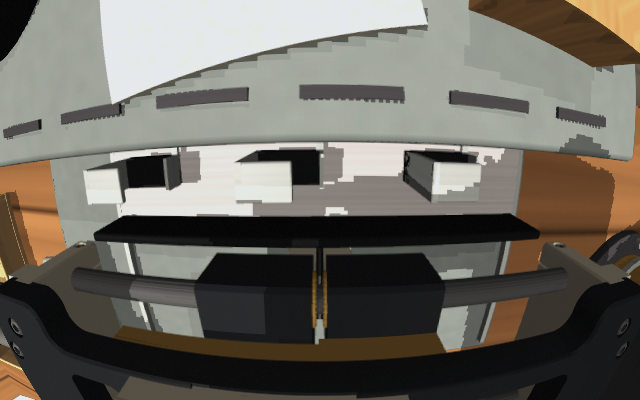

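View pics/t18c.png

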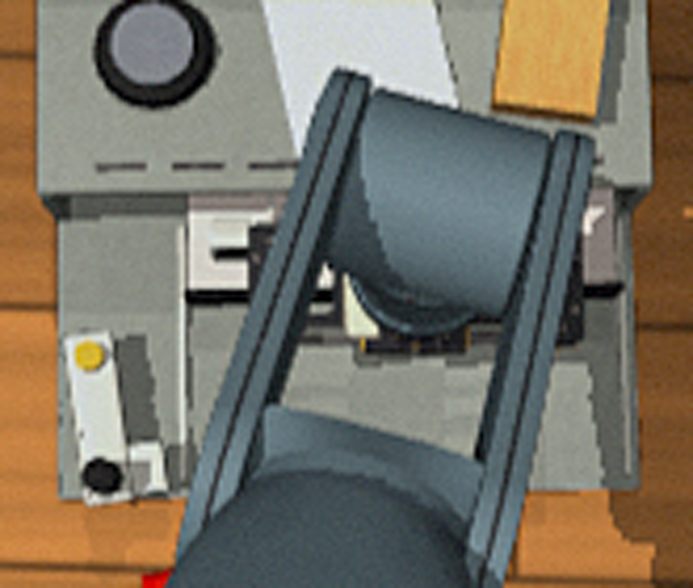

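Run:
```python
from h import *
np.set_printoptions(precision=1,suppress=True)
c=robot.capture('top')
for u,v,s in((213,297,4.2),(600,292,4.2)): print(atz(c,225+u/s,120+v/s,52))
for u,v in((250,529.5),(650,525)): print(atz(c,225+u/4.7,120+v/4.7,52))
im=cv2.imread('pics/t18.png');cv2.imwrite('pics/t18d.png',cv2.resize(im[165:220,260:300],None,fx=10,fy=10,interpolation=0))
im=cv2.imread('pics/t16.png');cv2.imwrite('pics/t16d.png',cv2.resize(im[205:260,330:385],None,fx=10,fy=10,interpolation=0))
```

```text
[563.8  93.6  52. ]
[ 574.4 -142.6   52. ]
[457.1  83.1  52. ]
[ 465.8 -132.5   52. ]
```

View pics/t18d.png

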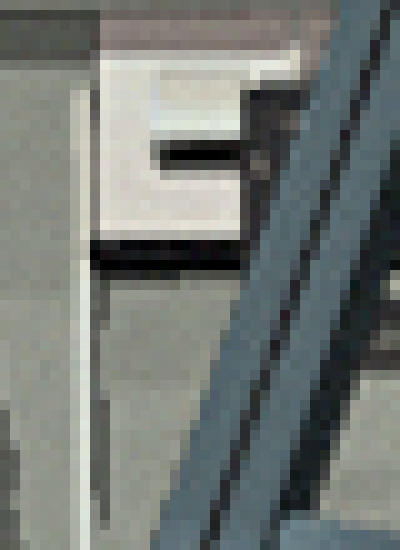

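View pics/t16d.png

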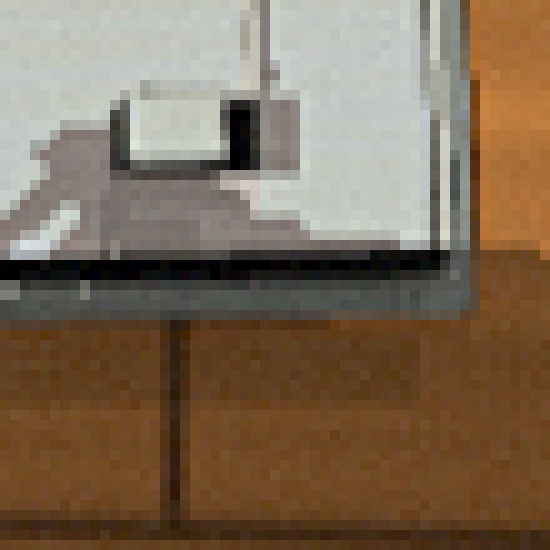

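>>> send_rows:
  deltas: "3 0 0 0 0 0 1;0 0 0 0 0 0 1"

```text
time: 34.33
ee_pos: [562.2, -23.4, 27.6]
tool_rot: [[0.999, 0.042, -0.014], [0.042, -0.999, -0.0], [-0.014, -0.0, -1.0]]
force: [-23.4, -4.2, 19.3]
finger_gap: 0.7
```

>>> send_rows:
  deltas: "-15 0 0 0 0 0 1;-20 0 10 0 0 0 1;-20 0 42 0 0 0 0.2;-15 35 40 0 0 0 -0.1;-15 45 10 0 0 0 -0.1"

```text
time: 34.95
ee_pos: [487.1, 56.8, 133.0]
tool_rot: [[0.999, 0.038, 0.008], [0.038, -0.999, -0.001], [0.008, 0.001, -1.0]]
force: [0.9, 1.5, 0.1]
finger_gap: 25.5
```

>>> send_rows:
  deltas: "-15 45 0 0 0 0 -0.1;-15.8 50 0 0 0 0 -0.1;0 0 0 0 0 0 -0.1"

```text
time: 35.33
ee_pos: [453.1, 154.9, 130.3]
tool_rot: [[0.999, 0.045, 0.002], [0.045, -0.999, 0.001], [0.002, -0.001, -1.0]]
force: [-0.4, 0.0, 0.2]
finger_gap: 50.6
```

Run:
```python
from h import *
np.set_printoptions(precision=3,suppress=True)
robot.capture('top');robot.capture('top')
c=cap('wrist','w19');cap('top','t19');cap('scene','s19');o=robot.observe();print(o['ee_pos'],o['tool_rot'][:2,0],o['finger_gap'],o['force'],o['time'],o['q'])
print(wproj(c,[452.8,151.9,83]),wproj(c,[526.4,167,50]))
im=cv2.imread('pics/s19.png')
cv2.imwrite('pics/s19c.png',cv2.resize(im[80:300,240:440],None,fx=2.7,fy=2.7,interpolation=2))
im=cv2.imread('pics/t19.png')
cv2.imwrite('pics/t19c.png',cv2.resize(im[120:260,225:390],None,fx=4.2,fy=4.2,interpolation=2))
```

```text
[454.397 150.946 129.707] [0.999 0.039] 51.1734498337297 [-0.653 -0.209  0.123] 35.575 [ 0.087  0.214  1.829 -0.     1.098  1.619]
(np.float64(318.355991642358), np.float64(223.13728071839745)) (np.float64(303.1462903433032), np.float64(120.05160834575055))
```

View pics/w19.png

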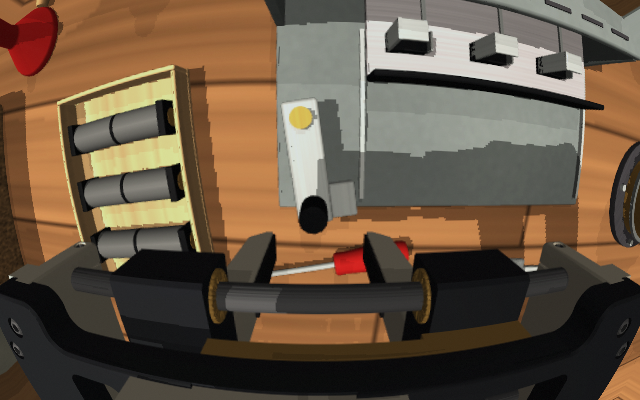

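View pics/s19c.png

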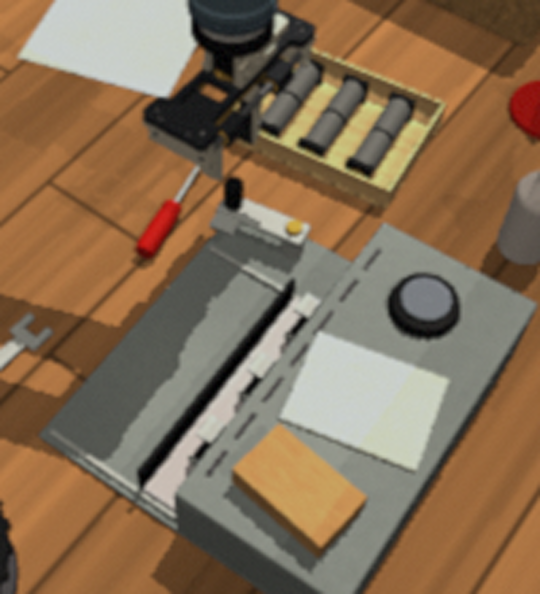

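View pics/t19c.png

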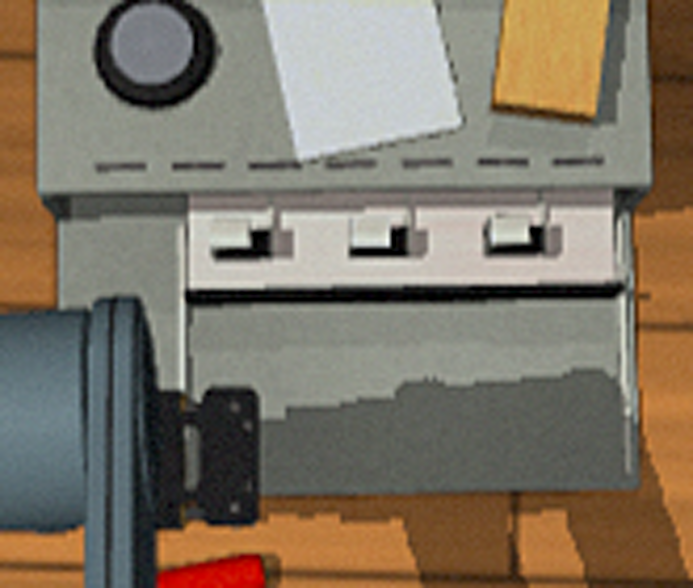

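Run:
```python
from h import *
np.set_printoptions(precision=1,suppress=True)
c=cap('wrist','w20');print(robot.observe()['ee_pos'])
im=cv2.imread('pics/w20.png')
cv2.imwrite('pics/w20c.png',cv2.resize(im[80:260,250:390],None,fx=4,fy=3.3,interpolation=2))
for p in([452.8,151.9,83],[452.8,151.9,46],[452.8,155,83],[452.8,155,46]):
  u,v=wproj(c,p);print(p,u,v,(u-250)*4,(v-80)*3.3)
```

```text
[454.2 150.9 129.6]
[452.8, 151.9, 83] 316.5432712388265 223.24035948156714 266.17308495530597 472.69318628917154
[452.8, 151.9, 46] 316.8700408930391 209.15068616649071 267.48016357215647 426.19726434941936
[452.8, 155, 83] 312.2874971964825 223.08460640930713 249.14998878592996 472.1792011507135
[452.8, 155, 46] 313.19282801099985 209.0158034482212 252.7713120439994 425.7521513791299
```

View pics/w20c.png

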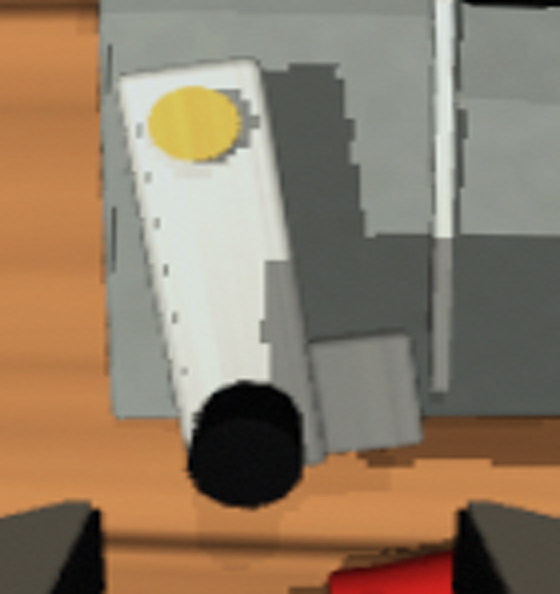

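Run:
```python
from h import *
np.set_printoptions(precision=1,suppress=True)
c=robot.capture('wrist')
for u,v,z in((195,122,48),(247,455,83)): print(watz(c,250+u/4,80+v/3.3,z))
a0=.042
P=np.array([527.5,168.5]);
K=np.array([455,154.])
d=K-P;print(np.hypot(*d),np.arctan2(d[1],d[0])+2*np.pi-np.pi-a0)
```

```text
[528.7 169.   48. ]
[456.7 155.4  83. ]
73.93578294709538 0.15539555984988043
```

>>> send_rows:
  deltas: "1 1.5 -35 0 0 0 -0.1;0 0 -25 0 0 0 -0.1;0 0 -14 0 0 0 -0.1;0 0 0 0 0 0 -0.1"

```text
time: 36.17
ee_pos: [454.1, 152.9, 54.9]
tool_rot: [[0.999, 0.04, -0.002], [0.04, -0.999, -0.0], [-0.002, 0.0, -1.0]]
force: [-0.2, 0.4, 0.2]
finger_gap: 51.6
```

>>> send_rows:
  deltas: "0 0 0 0 0 0 1;0 0 0 0 0 0 1;0 0 0 0 0 0 1;0 0 0 0 0 0 1"

```text
time: 36.67
ee_pos: [455.0, 153.6, 56.1]
tool_rot: [[0.999, 0.041, 0.001], [0.041, -0.999, 0.0], [0.001, -0.0, -1.0]]
force: [0.4, 0.6, 3.2]
finger_gap: 21.2
```

Run:
```python
from h import *
np.set_printoptions(precision=3,suppress=True)
o=robot.observe();print(o['ee_pos'],o['finger_gap'],o['force'],o['time'])
b=np.pi+.197;p=75*np.array([np.cos(b),np.sin(b)]);P=[]
for i in range(1,10):
    bb=b+.16*i;q=75*np.array([np.cos(bb),np.sin(bb)]);print((q-p).round(1),round(.155+.16*i,2));p=q
```

```text
[454.961 153.645  56.138] 21.19116145777894 [0.449 0.644 3.168] 36.675
[  3.3 -11.5] 0.32
[  5.1 -10.9] 0.47
[ 6.7 -9.9] 0.64
[ 8.2 -8.7] 0.8
[ 9.5 -7.3] 0.96
[10.6 -5.7] 1.11
[11.3 -3.9] 1.28
[11.8 -2.1] 1.44
[12.  -0.2] 1.59
```

>>> send_rows:
  deltas: "3.3 -11.5 0 0 0 0.16 1;5 -11 0 0 0 0.16 1;6.7 -10 0 0 0 0.16 1;8.2 -8.7 0 0 0 0.16 1"

```text
time: 37.17
ee_pos: [479.7, 113.0, 56.2]
tool_rot: [[0.774, 0.633, 0.004], [0.633, -0.774, 0.002], [0.004, 0.001, -1.0]]
force: [5.4, 8.1, -3.5]
finger_gap: 21.6
```

>>> send_rows:
  deltas: "9.5 -7.3 0 0 0 0.16 1;10.6 -5.7 0 0 0 0.16 1;11.3 -4 0 0 0 0.16 1;11.8 -2 0 0 0 0.16 1"

```text
time: 37.67
ee_pos: [522.6, 95.3, 56.2]
tool_rot: [[0.244, 0.97, 0.003], [0.97, -0.244, 0.004], [0.004, 0.002, -1.0]]
force: [4.8, 10.9, 0.2]
finger_gap: 21.2
```

Run:
```python
from h import *
np.set_printoptions(precision=3,suppress=True)
o=robot.observe();print(o['ee_pos'],o['finger_gap'],o['force'],o['time'],o['wrist_torque'])
c=cap('wrist','w21');cap('scene','s21');cap('top','t21')
im=cv2.imread('pics/s21.png')
cv2.imwrite('pics/s21c.png',cv2.resize(im[80:300,240:440],None,fx=2.7,fy=2.7,interpolation=2))
```

```text
[522.621  95.316  56.161] 21.243282762112184 [ 4.768 10.876  0.179] 37.675 [ 1.983 -0.494 -0.26 ]
```

View pics/w21.png

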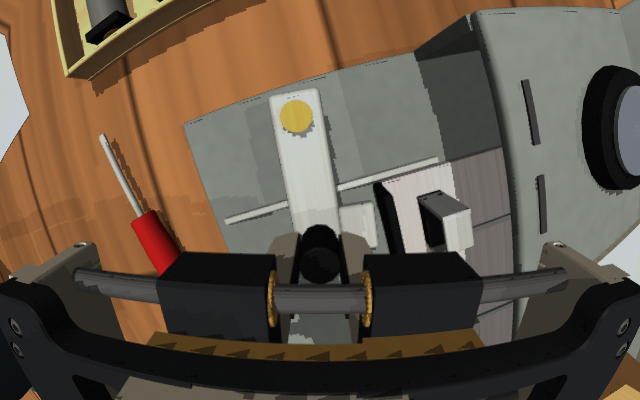

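View pics/s21c.png

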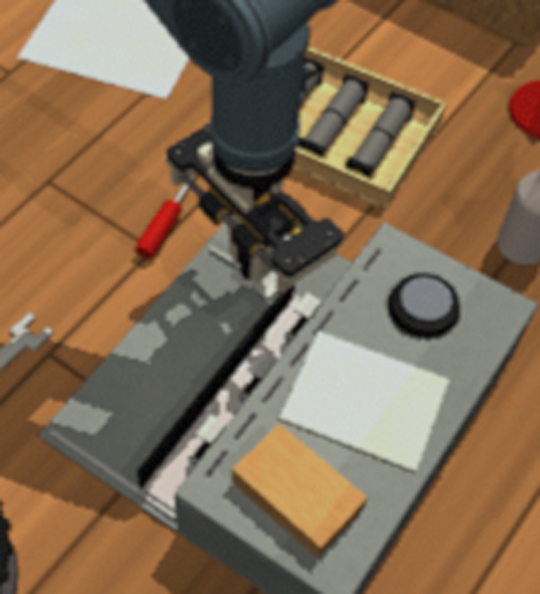

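>>> send_rows:
  deltas: "5 1.5 0 0 0 0.07 1;4 0.5 0 0 0 0.06 1;0 0 0 0 0 0 1"

```text
time: 38.2
ee_pos: [531.7, 95.3, 56.2]
tool_rot: [[0.121, 0.993, 0.004], [0.993, -0.121, 0.0], [0.001, 0.003, -1.0]]
force: [4.2, -0.3, 1.1]
finger_gap: 21.6
```

>>> send_rows:
  deltas: "3 0 0 0 0 0 1;0 0 0 0 0 0 1"

```text
time: 38.45
ee_pos: [531.9, 95.3, 56.1]
tool_rot: [[0.121, 0.993, -0.002], [0.993, -0.121, -0.0], [-0.0, -0.002, -1.0]]
force: [-1.6, -0.1, 7.6]
finger_gap: 21.6
```

Run:
```python
from h import *
np.set_printoptions(precision=3,suppress=True)
o=robot.observe();print(o['ee_pos'],o['finger_gap'],o['force'],o['time'],o['wrist_torque'])
c=cap('wrist','w22')
```

```text
[531.933  95.296  56.077] 21.552749585958402 [-1.625 -0.065  7.553] 38.45 [ 0.013  0.249 -0.223]
```

View pics/w22.png

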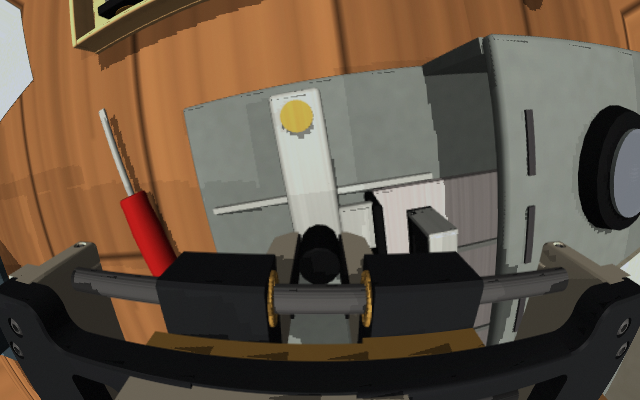

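>>> send_rows:
  deltas: "-1.5 0 0 0 0 0 1;0 0 0 0 0 0 0.1;0 0 0 0 0 0 0.1;0 0 0 0 0 0 0.1;0 0 40 0 0 0 0.1"

```text
time: 39.12
ee_pos: [528.4, 95.3, 92.9]
tool_rot: [[0.12, 0.993, -0.008], [0.993, -0.12, 0.0], [-0.001, -0.008, -1.0]]
force: [0.0, 0.4, -0.5]
finger_gap: 41.7
```

>>> send_rows:
  deltas: "0 0 60 0 0 0 0.1;-40 -40 60 0 0 0 0.1;-40 -40 0 0 0 0 0.1;-40 -40 0 0 0 0 0.1;-20 -40 0 0 0 0 0.1"

```text
time: 39.75
ee_pos: [398.8, -55.4, 201.0]
tool_rot: [[0.119, 0.993, -0.001], [0.993, -0.119, 0.0], [-0.0, -0.001, -1.0]]
force: [0.5, -0.7, 0.2]
finger_gap: 41.6
```

Run:
```python
from h import *
np.set_printoptions(precision=3,suppress=True)
robot.capture('top');robot.capture('top')
c=cap('top','t23');s=cap('scene','s23');o=robot.observe();print(o['ee_pos'],o['finger_gap'],o['force'],o['time'])
im=cv2.imread('pics/s23.png');cv2.imwrite('pics/s23c.png',cv2.resize(im[80:330,140:440],None,fx=2.3,fy=2.3,interpolation=2))
im=cv2.imread('pics/t23.png');cv2.imwrite('pics/t23c.png',cv2.resize(im[90:300,110:390],None,fx=2.8,fy=2.8,interpolation=2))
```

```text
[400.901 -55.367 201.132] 41.6178539668295 [-0.08  -0.126 -0.431] 39.95
```

View pics/s23c.png

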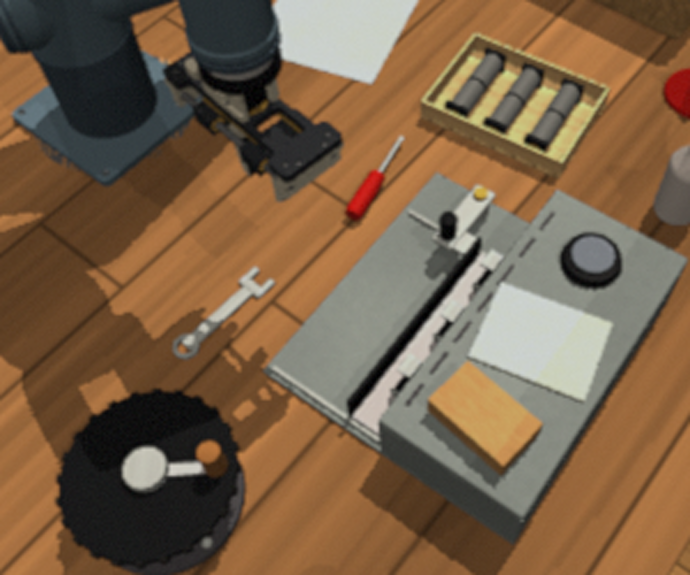

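View pics/t23c.png

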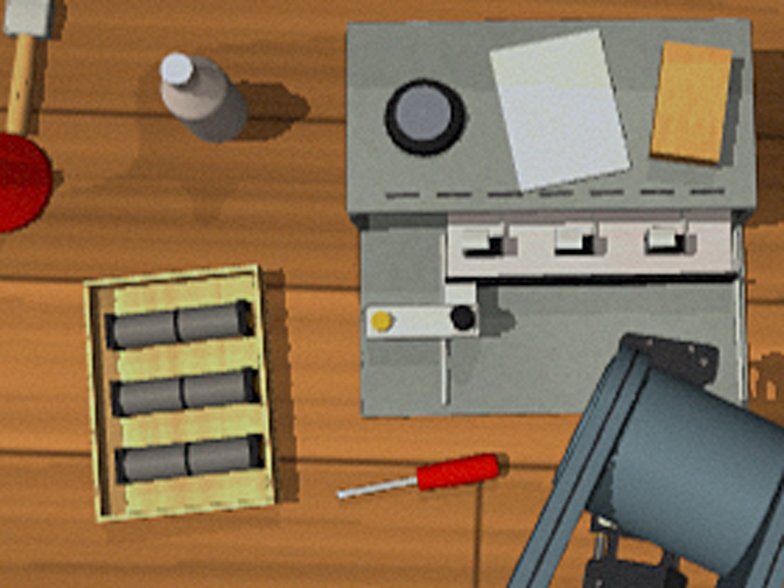

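Run:
```python
from h import *
np.set_printoptions(precision=3,suppress=True)
c=robot.capture('top')
k=atz(c,110+461.5/2.8,90+316.5/2.8,83);p=atz(c,110+380.5/2.8,90+320.5/2.8,48)
d=k-p;print(k,p,np.hypot(d[0],d[1]),'catch',np.arctan2(d[1],d[0])+np.pi-.042)
for u in(470,720): print('plate',atz(c,110+u/2.8,90+278/2.8,52))
for n in('screwdriver','wrench','oil_bottle','screw_jar'): print(n,[(x['p'],np.array(x['point'])) for x in robot.boxes_of('top',n)][:1])
```

```text
[528.735  92.652  83.   ] [526.607 168.222  48.   ] 75.599914862375 catch 1.5569486488849544
plate [567.686  88.25   52.   ]
plate [ 575.004 -140.735   52.   ]
screwdriver [(0.85, array([387.5, 103.7,  20.7]))]
wrench [(0.35, array([713.9, 330. , 101.6]))]
oil_bottle [(0.74, array([713.8, 330.5,  99.5]))]
screw_jar [(0.55, array([ 712.4, -314.3,   69.3]))]
```

```bash
python3 -c "
from station import robot
print(robot.close_job())"
```

```text
the job is handed in; nothing more can be done
None
```

The heater is put away, and I handed the job in at about 40 s of the 200 s allowed; no verdict is reported.

- **Wheel:** I wound it a full turn clockwise to its stop. The knob stopped following and the force rose against the motion, at about 6.5 rad of travel plus the unknown starting angle of up to 0.2 rad.
- **Cartridges:** all three were there. I rolled each out past its jaw and laid them side by side in the tray. The last pictures show all three lying flat inside the tray walls.
- **Carriage:** I pushed it home against a hard stop, where it did not move at 23 N. An early reading off a coarse picture gave 107–109 mm of travel, the final one about 110 mm.
- **Catch:** I swung it across until it met its stop. The last picture gives an angle of about 1.56 rad.
- **Bystanders:** the screwdriver, bottle and jar read within about 5 mm of where they started. The network did not find the spanner in the last check, but the pictures show it where it was.

Neither the warned tray knock nor the grip slackening showed up. The gripper was clear of everything at hand-in.

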